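# Seat the drill plate on its two dowels and swing the latch over it

### The job

The drill plate has been laid crooked on the drill jig and is riding on the tips of the two locating pins. Pushing with the fingers only, nudge it sideways until both its holes drop over the pins and it lies flat on the jig, then push the swing latch by its upright peg round over the plate up to its stop, so that the plate cannot come up with the drill. Do not pick the plate up or take it off the jig, and leave the tools and things round about where they are.

Things in the scene. Friction and masses are not known exactly. Their poses are not given: they have to be found in the camera images.
- jig: drill jig fixed on the bench: dark base 190 x 164 x 10 mm, two steel rails (|y| 24 to 72, x -93 to +53 mm) whose top, the seat, is 41.5 mm above the bench, an oak strip between them 1.5 mm below the seat, a dark end stop (x 54 to 92 mm, as high as the seat) that carries the latch. Origin on the bench under the middle of the seated plate; x to the end stop (away from the robot), y left, z up
- pin_left (a point): the left locating pin, a steel dowel of 12 mm diameter with a domed nose that stands 7.6 mm out of the left rail (straight for 3 mm, then a dome), at x = +15, y = +48 mm of the jig; the point is its axis at the height of the seat
- pin_right (a point): the same pin on the right rail, at x = +15, y = -48 mm of the jig
- drill_plate: loose aluminium plate 110 x 144 x 8 mm (x, y, z), 0.35 to 0.7 kg, four dark drill bushes, two 14 mm pin holes. Origin: centre of its underside. Starts 15 to 28 mm too far to jig -x, up to 12 mm sideways, turned up to 7 degrees, front edge on the rails, back raised on the pin tips. Seated: origin at x 0, y 0, z 41.5 mm of the jig, axes parallel to the jig's
- hole_left (a point): centre of the left pin hole at the plate's underside: x +15, y +48 mm of the plate
- hole_right (a point): centre of the right pin hole at the plate's underside: x +15, y -48 mm of the plate
- latch (a joint): swing latch, a flat dark strap 18 mm wide on an upright axis at x +75, y 0 mm of the jig. 0: points to jig +y, clear behind the plate (starts at -0.3 to 0.1); grows counter-clockwise from above; 1.57: points to jig -x, over the plate; stop at 1.68. Underside 51 mm above the bench, 1.5 mm over the seated plate: a raised plate is in its way. 1.2 N at the peg turns it; it stays where left
- latch_peg (a point): upright steel peg of the latch, 50 mm from the latch's axis, 10 mm diameter with a 13 mm head, from 58 mm (strap top) to 86 mm above the bench; the point is on its axis, 72 mm above the bench
- chuck_key: bystander: T-shaped steel chuck key, 60 x 70 x 18 mm, lying beside the jig on the right; origin under its middle
- bit_case: bystander: red closed drill-bit case, 64 x 115 x 35 mm, beside the jig on the left; origin under its middle
- file_flat: bystander: flat file with a beech handle, 29 x 256 x 25 mm, at the right near the front edge; origin under its middle
- jar_brass: bystander: glass jar of brass screws, 58 mm across, 72 mm high, at the back right near the drill press; origin under its middle
- tape_measure: bystander: yellow tape measure, 39 x 86 x 60 mm, at the front left; origin under its middle

How it is judged:
On the way, in this order (a step that is already met when the one before it is completed fails the run):
1. the plate has dropped over both pins and lies flat, with the latch still open (horizontal distance between hole_left and pin_left below 0.003 m and horizontal distance between hole_right and pin_right below 0.003 m and z of drill_plate in the frame of jig below 0.0435 m and angle between drill_plate's own z axis and vertical below 0.03 rad and value of joint latch below 1 rad), for 0.2 s.
2. the latch lies over the plate (value of joint latch above 1.4 rad), for 0.2 s.
At the end, for the whole second after the job is handed in: both plate holes are within 3 mm of their pins, the plate lies flat on the seat (within 2 mm of height and 0.03 rad) and still, and the latch is turned over it to more than 1.4 rad (horizontal distance between hole_left and pin_left below 0.003 m and horizontal distance between hole_right and pin_right below 0.003 m and z of drill_plate in the frame of jig below 0.0435 m and angle between drill_plate's own z axis and vertical below 0.03 rad and linear speed of drill_plate below 0.01 m/s and value of joint latch above 1.4 rad); the robot touches nothing.
It fails at once if the plate is lifted or tipped up off the jig (z of drill_plate in the frame of jig above 0.06 m or angle between drill_plate's own z axis and vertical above 0.35 rad).
It fails at once if the plate is pushed off the jig (z of drill_plate in the frame of jig below 0.035 m).
It fails at once if a bystander is moved by more than 20 mm (distance of any of chuck_key, bit_case, file_flat, jar_brass, tape_measure from where it was at the start of the episode above 0.02 m).
It also fails if it takes over 67 s, if anything falls off the work surface, if the arm or the gripper's body presses on something with over 40 N, if the wrist force passes 120 N, or if a joint passes its speed limit or range.

### The arm

A 6-joint arm with a two-finger parallel gripper is mounted at the origin on a cart in front of the work surface, level with it; the furniture and walls round the work are solid. World frame = base frame: x ahead of the robot, y to its left, z up, the work surface at z = 0. Lengths are in m, angles in rad, forces in N, time in s.
With the tool pointing down it reaches from about 0.325 to 0.875 m from the base axis. Payload 4.4 kg.
Tool frame: the origin (TCP) lies midway between the tips of the shut fingers; the grasp point (between the pads) lies 19 mm behind it; z points along the fingers, y is the direction in which the jaws open and shut (so a half turn about z gives the same grasp; the last joint's range is limited). The gripper opens to 85 mm and grips with 20 to 120 N. Pads are 22 mm wide; open, the fingers measure 114 mm over their backs; the gripper's body (76 mm by 85 mm) begins 54 mm behind the grasp point. The pads swing forward as they close: fully open they stand 13 mm farther back than shut.
Start: joints at [0.976, 0.207, 1.542, -0, 1.393, -0.15], TCP at [0.247, 0.519, 0.192] pointing down, gripper open.
Joint ranges: [-2.73, 2.73], [-0.86, 2.22], [0.23, 2.46], [-1.11, 4.25], [0.08, 2.63], [-2.82, 2.82]. Speed limits (rad/s): [2.79, 2.79, 3.14, 3.14, 3.14, 3.14].

### API

Orientations are given as a unit quaternion [x, y, z, w].
In Python, from plant import ctrl gives the robot as it stands.
- The arm moves only by the shell command python3 -m pendant 'ROWS' [FORCE]. ROWS is JSON, a list of rows, each a list of 3 entries, a list of its own where there are three numbers: the shift along the tool's x, y, z in cm, then the turn, a rotation vector about the tool's x, y, z in degrees, then the closure, from 0 (fully open) to 1 (shut). In form: [[[dx, dy, dz], [rx, ry, rz], hand], ...]. A call has 1 to 12 rows; each row is the pose to reach, as a shift and turn from the pose measured when the call began, along the tool's axes at that moment; what a row does not reach only later rows make up. A row lasts 1/12 s, in which the tool goes at most 41.7 mm and 7.16 degrees, less where a joint would pass 70% of its speed; a pose out of reach is approached as far as the arm can. A call with a gripper value outside its range is refused whole. The fingers move at their own pace and stop on an object; FORCE is the grip in N (left out, the last holds). Time passes only in rows, so rows that repeat a pose let the fingers close. It gives the time, the measured TCP pose, the force and the opening at its end, in the units of the state.
- ctrl.get_state(): the state, without advancing time (a new reading comes with each control period).
- ctrl.grab_frame(name): name is "side" or "top"; returns a dict with "image" (420x560x3 uint8, red, green, blue), "K" (3x3 intrinsics, pixels), "D" ([k1, k2, p1, p2, k3] as OpenCV has them; the pictures are not rectified), "R" (3x3) and "t" (3): a world point X has camera coordinates R X + t. Camera axes: x right, y down, z forward; pixel columns grow to the right and rows downward; lengths in m; the calibration is good to about 2 mm. A picture is of the moment at which its call begins. There is no depth.
- ctrl.hand_in(): hands the job in, once; it reports no verdict.
The state is a dict: "time_s": time; "qpos": joint angles; "qd": joint speeds; "tau": joint torques, N m; "tool_pos": TCP position; "ee_rot": TCP orientation; "ft_force": force on the tool from outside, world axes, zero at the start; "wrist_torque": the same for the moment, N m; "gripper_width": opening from 0.0 (shut) to 1.0 (fully open).
Only numpy, scipy, OpenCV 4.12 (cv2) and the standard library are available. Lean on these libraries where they do the work, as an engineer would, in place of code of your own. Each camera call takes 0.05 s, during which the arm holds its last target.

## Working session

There is one attempt and no reset: what is moved stays moved. The work goes in short steps, Python scripts to look and compute and a shell command to move; the robot and the scene stay as the last step left them, time stands still between calls to the robot, and variables do not carry over. Pictures are saved under pics/ and viewed, and the job is handed in when it is done.

```bash
ls; mkdir -p pics
cat > h.py <<'E'
import numpy as np, cv2
from plant import ctrl
E
python3 - <<'E'
from h import *
for n in("top","side"):
    f=ctrl.grab_frame(n); im=f["image"]; cv2.imwrite(f"pics/{n}0.png",im[:,:,::-1])
    np.savez(f"{n}0.npz",**f); print(n,f["K"],f["D"],f["R"],f["t"])
s=ctrl.get_state(); print(s)
E
```

```text
pics
top [[402.39984287   0.         281.04762563]
 [  0.         402.39984287 214.24978044]
 [  0.           0.           1.        ]] [-0.04952463  0.          0.          0.          0.        ] [[ 0.01678726 -0.99980191  0.01069209]
 [-0.98072519 -0.01854708 -0.19450993]
 [ 0.19466971 -0.00722071 -0.98084227]] [0.06700146 0.52277234 0.90076195]
side [[391.74190085   0.         277.19451406]
 [  0.         391.74190085 203.45056434]
 [  0.           0.           1.        ]] [-0.00728869  0.          0.          0.          0.        ] [[ 0.97857999 -0.20556587  0.01113031]
 [-0.07917252 -0.42570023 -0.90139393]
 [ 0.190034    0.88120485 -0.4328569 ]] [-0.52165679  0.13867517  0.82197376]
{'time_s': 0.1, 'qpos': array([ 9.75512744e-01,  2.07349039e-01,  1.54283783e+00, -1.79262216e-05,
        1.39349678e+00, -1.50551255e-01]), 'qd': array([ 0.00020694, -0.00193796, -0.00323693, -0.00139997, -0.00033276,
        0.00175682]), 'tau': array([-1.74318440e-03, -3.84091544e+01, -2.92549378e+01, -2.07339499e-04,
        4.85910539e-03, -9.03085436e-06]), 'tool_pos': array([0.24697773, 0.51839865, 0.19142118]), 'ee_rot': array([ 2.20536472e-01,  9.75378168e-01, -9.76853746e-04, -3.72695962e-04]), 'ft_force': array([ 0.11787014, -0.15160484,  0.24416434]), 'wrist_torque': array([-0.01126163, -0.0465421 , -0.01705391]), 'gripper_width': 1.0000358764264132}
```

View pics/top0.png

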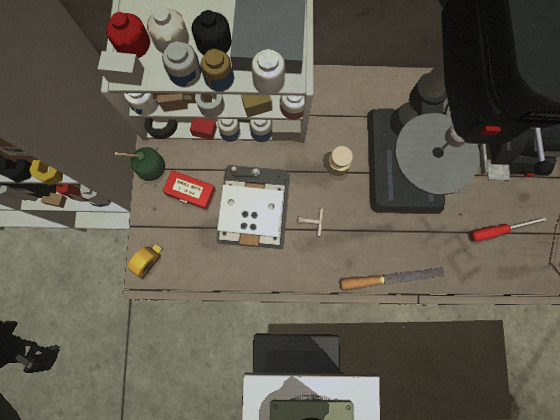

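View pics/side0.png

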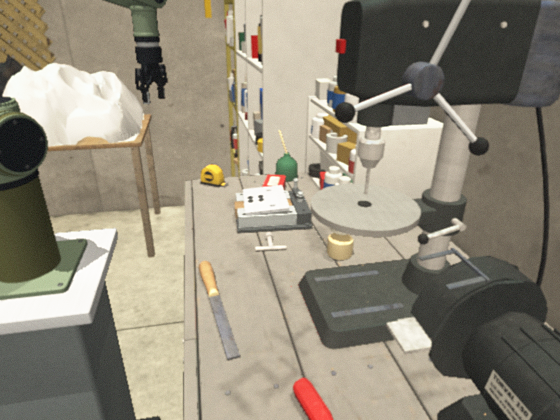

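The top view shows the jig at about (252,207), with the white plate, the latch at about (245,172), the red case at (189,190) and the key at (312,221). I'll enlarge this area.

Run:
```python
from h import *
a=cv2.imread("pics/top0.png"); 
cv2.imwrite("pics/top0z.png",cv2.resize(a[155:255,200:305],None,fx=5.5,fy=5.5,interpolation=cv2.INTER_CUBIC))
a=cv2.imread("pics/side0.png"); 
cv2.imwrite("pics/side0z.png",cv2.resize(a[165:260,220:330],None,fx=6,fy=6,interpolation=cv2.INTER_CUBIC))
```

```text
(no output)
```

View pics/top0z.png

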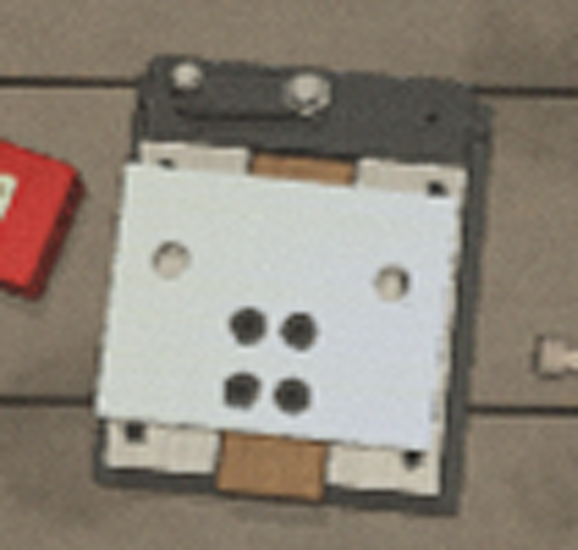

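View pics/side0z.png

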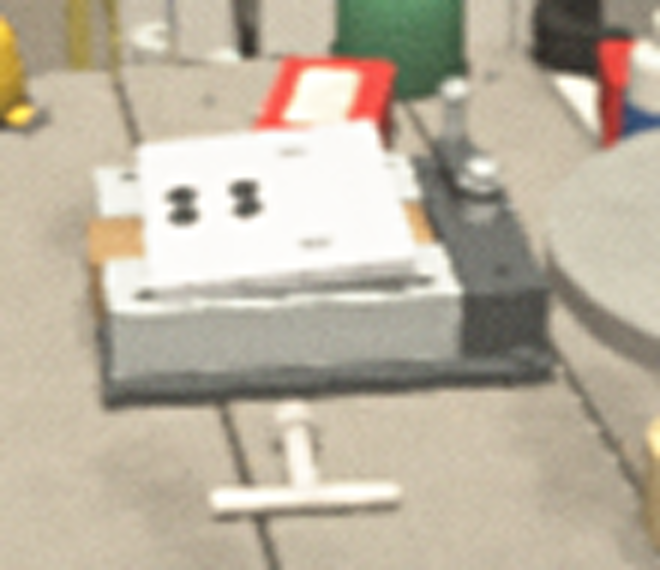

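Zoomed crop, 5.5x with offset (200,155). The plate corners are at about (128,163), (462,203), (433,450) and (96,415). The holes are at (171,258) and (392,283), the rail outer corners at (105,468), (437,494), (140,145) and (467,168), and the peg head at (186,75). The latch is open. In the side view the plate's back edge is raised.

```bash
cat > h.py <<'E'
import numpy as np, cv2
from plant import ctrl
from scipy.spatial.transform import Rotation as Rn
def ray(f,px,z):
    u=cv2.undistortPoints(np.array(px,float).reshape(-1,1,2),f["K"],f["D"]).reshape(-1,2)
    d=np.c_[u,np.ones(len(u))]@f["R"]; c=-f["R"].T@f["t"]
    z=np.broadcast_to(z,(len(d),)); s=(z-c[2])/d[:,2]
    return c+d*s[:,None]
def proj(f,X):
    return cv2.projectPoints(np.array(X,float).reshape(-1,1,3),cv2.Rodrigues(f["R"])[0],f["t"],f["K"],f["D"])[0].reshape(-1,2)
def fit(loc,w):
    loc=np.array(loc,float)[:,:2];w=np.array(w)[:,:2];lc=loc-loc.mean(0);wc=w-w.mean(0)
    th=np.arctan2((lc[:,0]*wc[:,1]-lc[:,1]*wc[:,0]).sum(),(lc*wc).sum())
    R=np.array([[np.cos(th),-np.sin(th)],[np.sin(th),np.cos(th)]])
    t=w.mean(0)-R@loc.mean(0); return th,R,t,w-(loc@R.T+t)
def z2p(p,k=5.5,o=(200,155)): return (np.array(p,float)+.5)/k-.5+np.array(o)
E
python3 - <<'E'
from h import *
f=dict(np.load("top0.npz"))
rl=np.array([[-93,72],[-93,-72],[53,72],[53,-72]])/1e3
th,R,t,res=fit(rl,ray(f,z2p([[105,468],[437,494],[140,145],[467,168]]),.0415))
print("jig",t,np.degrees(th),"\n",res*1e3)
J=lambda w:(w[:,:2]-t)@R*1e3
a=.08; 
pl=np.array([[55,72],[55,-72],[-55,-72],[-55,72],[15,48],[15,-48]])/1e3
zz=.0495+(pl[:,0]+.055)*a
w=ray(f,z2p([[128,163],[462,203],[433,450],[96,415],[171,258],[392,283]]),zz)
th2,R2,t2,r2=fit(pl,w)
print("plate",J(t2[None]),np.degrees(th2-th),r2*1e3)
print("holes in jig",J(w[4:]))
print("peg",J(ray(f,z2p([[186,75]]),.086)), ray(f,z2p([[186,75]]),.086),"axis",J(ray(f,z2p([[308,95]]),.062)))
m=cv2.inRange(cv2.cvtColor(f["image"],cv2.COLOR_RGB2HSV),(0,150,80),(8,255,255))
ys,xs=np.where(m[160:220,150:220]); r=cv2.minAreaRect(np.c_[xs+150,ys+160].astype(np.float32)); print(ray(f,cv2.boxPoints(r),.035))
E
```

```text
jig [0.54722443 0.14495252] -3.5457310938752324 
 [[ 0.58617456 -0.25105332]
 [ 0.94703229  0.90281703]
 [-1.35412486  0.07657242]
 [-0.17908199 -0.72833613]]
plate [[-18.3410167    3.07410704]] -1.856739728739602 [[-0.35229559  0.46709875]
 [-1.88578872 -1.03869409]
 [ 1.15773794 -0.8411835 ]
 [-0.02089205  0.02073814]
 [ 0.63686981  0.60052457]
 [ 0.46436862  0.79151614]]
holes in jig [[ -1.19515471  51.20165943]
 [ -4.4895904  -44.56797955]]
peg [[71.60517845 48.93221927]] [[0.62171876 0.18936264 0.086     ]] axis [[74.30534617 -1.46756458]]
[[0.57453451 0.36821526 0.035     ]
 [0.63304331 0.35142555 0.035     ]
 [0.59213101 0.23836653 0.035     ]
 [0.53467156 0.25627911 0.035     ]]
```

Estimates so far:
- **Jig:** about (0.547, 0.145), yaw -3.5°.
- **Plate:** about 18 mm too far to -x and 3 mm to +y, turned -1.9°.

Plan: push the front edge squarely with the open fingers, one over each rail. Then push the side with shut fingers, stopping at the rail flank. Then finish the x push.

```bash
cat >> h.py <<'E'
JT=np.array([0.54722,0.14495]); JTH=np.radians(-3.546)
JR=np.array([[np.cos(JTH),-np.sin(JTH)],[np.sin(JTH),np.cos(JTH)]])
def need(jx,jy,z,yaw=0,flip=False):
    """tool move to jig point (mm), z mm; tool y along +-jig y"""
    s=ctrl.get_state(); R0=Rn.from_quat(s["ee_rot"])
    p=np.r_[JR@np.array([jx,jy])/1e3+JT,z/1e3]
    a=JTH+np.radians(yaw); best=None
    for k in (0,np.pi):
        x=np.array([np.cos(a+k),np.sin(a+k),0]); zz=np.array([0,0,-1]); y=np.cross(zz,x)
        R1=Rn.from_matrix(np.c_[x,y,zz]); d=np.degrees((R0.inv()*R1).as_rotvec())
        if best is None or np.linalg.norm(d)<np.linalg.norm(best): best=d
    print("shift cm",(R0.inv().apply(p-s["tool_pos"])*100).round(2),"turn",best.round(1))
def st():
    s=ctrl.get_state(); q=(s["tool_pos"][:2]-JT)@JR*1e3
    x=Rn.from_quat(s["ee_rot"]).as_matrix()
    print("t",round(s["time_s"],2),"jig mm",q.round(1),"z",(s["tool_pos"][2]*1e3).round(1),"F",s["ft_force"].round(1),"w",round(s["gripper_width"],2),"toolx",x[:,0].round(2),"tooly",x[:,1].round(2),"q6",s["qpos"].round(2))
E
python3 - <<'E'
from h import *
st(); need(-93,0,100)
E
```

```text
t 0.1 jig mm [-322.8  354.2] z 191.4 F [ 0.1 -0.2  0.2] w 1.0 toolx [-0.9   0.43  0.  ] tooly [ 0.43  0.9  -0.  ] q6 [ 0.98  0.21  1.54 -0.    1.39 -0.15]
shift cm [-34.55 -24.25   9.18] turn [ -0.1  -0.  -21.9]
```

```bash
python3 -m pendant '[[[-3,-2,0],[0,0,-2],0],[[-6,-4,0],[0,0,-4],0],[[-9,-6,0],[0,0,-6],0],[[-12,-8,0],[0,0,-8],0],[[-15,-10.5,0],[0,0,-10],0],[[-18,-13,0],[0,0,-12],0],[[-21,-15,0],[0,0,-14],0],[[-24,-17,0],[0,0,-16],0],[[-27,-19,1],[0,0,-18],0],[[-30,-21,3],[0,0,-20],0],[[-33,-23,6],[0,0,-22],0],[[-34.5,-24.2,9],[0,0,-22],0]]'
python3 - <<'E'
from h import *
st(); need(-93,0,50)
E
```

```text
time_s: 1.1
tool_pos: [0.4576, 0.1492, 0.1029]
ee_rot: [0.031, 1.0, -0.001, 0.003]
ft_force: [0.0, 0.8, -0.5]
gripper_width: 1.0
t 1.1 jig mm [-89.7  -1.3] z 102.9 F [ 0.   0.8 -0.5] w 1.0 toolx [-1.    0.06 -0.01] tooly [ 0.06  1.   -0.  ] q6 [ 0.14  0.1   1.86 -0.    1.17 -1.37]
shift cm [0.36 0.13 5.28] turn [-0.1  0.3  0. ]
```

```bash
python3 -m pendant '[[[0.3,0.1,2],[0,0,0],0],[[0.4,0.1,4],[0,0.3,0],0],[[0.4,0.1,5.3],[0,0.3,0],0],[[0.4,0.1,5.8],[0,0.3,0],0],[[0.4,0.1,6.2],[0,0.3,0],0],[[0.4,0.1,6.2],[0,0.3,0],0]]'
python3 - <<'E'
from h import *
st(); need(-93,0,33)
a=ctrl.grab_frame("top")["image"][...,::-1];b=ctrl.grab_frame("side")["image"][...,::-1]
c=np.hstack([cv2.resize(a[145:255,200:300],(400,440),interpolation=cv2.INTER_CUBIC),cv2.resize(b[165:265,220:310],(396,440),interpolation=cv2.INTER_CUBIC)])
cv2.imwrite("pics/p1.png",c)
E
```

```text
time_s: 1.6
tool_pos: [0.4536, 0.1504, 0.0404]
ee_rot: [0.031, 1.0, -0.001, -0.001]
ft_force: [-1.1, 0.1, -1.0]
gripper_width: 1.002
t 1.6 jig mm [-93.8  -0.3] z 40.4 F [-1.1  0.1 -1. ] w 1.0 toolx [-1.    0.06  0.  ] tooly [ 0.06  1.   -0.  ] q6 [ 0.14  0.19  1.91 -0.    1.04 -1.37]
shift cm [-0.08  0.03  0.74] turn [-0.1 -0.1  0. ]
```

View pics/p1.png

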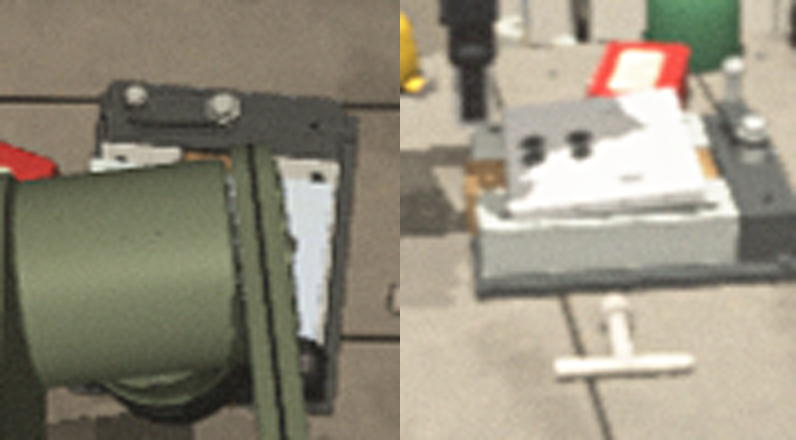

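Run:
```python
from h import *
f=ctrl.grab_frame("side")
P=lambda x,y,z: np.r_[JR@np.array([x,y])/1e3+JT,z/1e3]
X=[P(-93,50,54),P(-93,-50,54),P(-93,0,41.5),P(-93,-72,41.5),P(53,-72,41.5),P(-93,72,41.5)]
print(proj(f,X))
b=f["image"][...,::-1]; cv2.imwrite("pics/p2.png",cv2.resize(b[60:260,150:350],(600,600),interpolation=cv2.INTER_CUBIC))
```

```text
[[234.93722183 191.79173785]
 [236.88868345 208.02271584]
 [236.03530424 203.88608561]
 [237.53516381 216.55476296]
 [296.15063491 213.21222585]
 [234.71301956 192.71284099]]
```

View pics/p2.png

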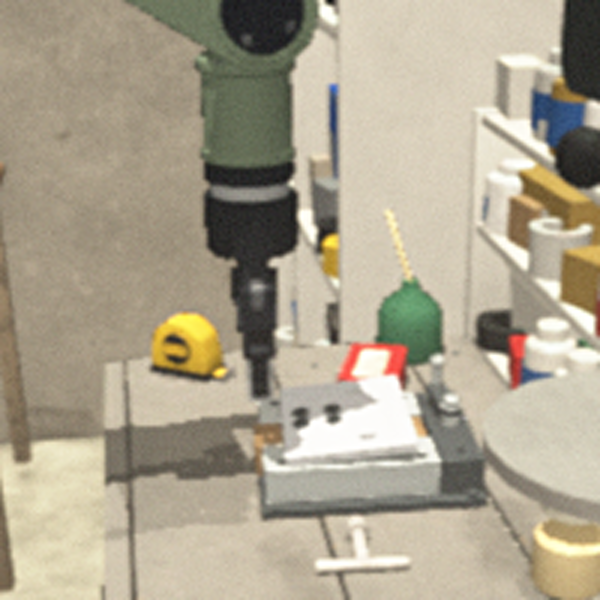

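Run:
```python
from h import *
f=dict(np.load("side0.npz"))
c=np.array([.247,.5184,.2044]); d=np.array([.43,.9,0])*.05
print(proj(f,[c+d,c-d,c,c+[0,0,.06]]))
b=f["image"][...,::-1]; cv2.imwrite("pics/p3.png",cv2.resize(b[0:110,90:200],(600,600),interpolation=cv2.INTER_CUBIC))
f=dict(np.load("top0.npz")); print(-f["R"].T@f["t"])
print(f["R"]@f["R"].T)
f=ctrl.grab_frame("side"); print(-f["R"].T@f["t"])
g=ctrl.grab_frame("top"); cv2.imwrite("pics/p4.png",cv2.resize(g["image"][130:280,150:310,::-1],(640,600),interpolation=cv2.INTER_CUBIC))
st()
```

```text
[[163.41325454 109.76530362]
 [147.35922512 116.5882391 ]
 [155.66906083 113.05605751]
 [153.30555363  93.66913401]]
[0.33622016 0.08318824 0.98447342]
[[ 1.00000000e+00 -4.74036171e-17  2.63459462e-17]
 [-4.74036171e-17  1.00000000e+00 -1.00901800e-17]
 [ 2.63459462e-17 -1.00901800e-17  1.00000000e+00]]
[ 0.36525919 -0.77252804  0.48660418]
t 1.85 jig mm [-92.4   0.1] z 41.9 F [ 0.  -0.7  0.1] w 1.0 toolx [-1.    0.06 -0.  ] tooly [ 0.06  1.   -0.  ] q6 [ 0.14  0.19  1.91 -0.    1.04 -1.37]
```

View pics/p3.png

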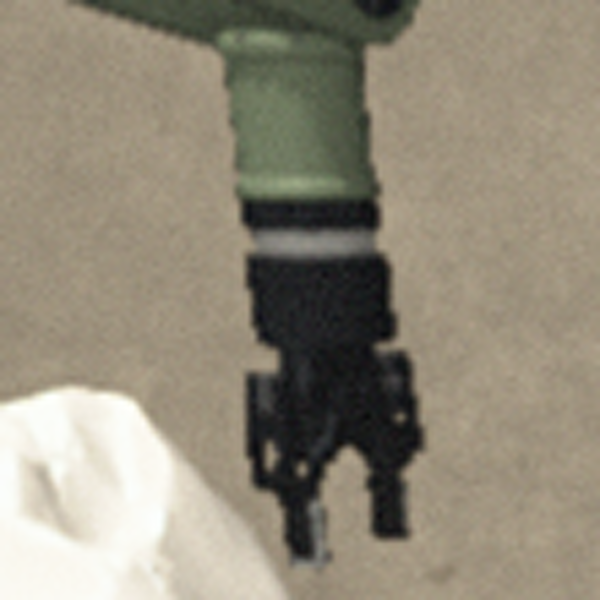

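View pics/p4.png

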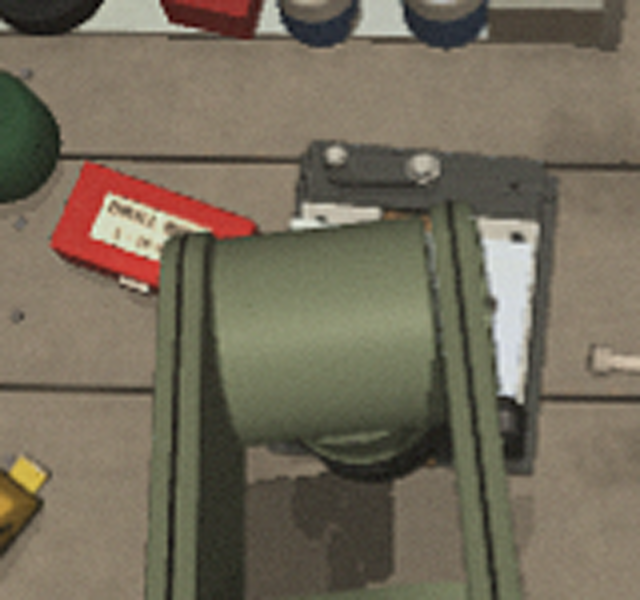

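Run:
```python
from h import *
f=ctrl.grab_frame("top");g=ctrl.grab_frame("side")
P=lambda x,y,z: np.r_[JR@np.array([x,y])/1e3+JT,z/1e3]
for z in (54,75,97,120):
    print(z,proj(f,[P(-92,-57,z),P(-92,-43,z)]).round(1).tolist(),proj(g,[P(-92,-57,z),P(-92,57,z)]).round(1).tolist())
# case top and jig check in side: rails corners, case corners
c=np.array([[.5745,.3682,.035],[.633,.3514,.035],[.592,.2384,.035],[.5347,.2563,.035]])
print(proj(g,c).round(1), proj(g,[P(-93,-72,41.5),P(53,-72,41.5),P(53,72,41.5),P(-95,-82,0),P(95,-82,0)]).round(1))
```

```text
54 [[273.1, 243.2], [267.1, 242.8]] [[237.4, 209.2], [235.2, 190.7]]
75 [[273.0, 242.1], [266.8, 241.6]] [[237.2, 201.6], [234.9, 183.6]]
97 [[272.9, 240.8], [266.6, 240.3]] [[236.9, 193.4], [234.6, 176.1]]
120 [[272.8, 239.5], [266.3, 238.9]] [[236.5, 184.6], [234.3, 168.0]]
[[266.2 173.4]
 [285.4 174.1]
 [280.3 189.1]
 [259.7 188.1]] [[237.5 216.6]
 [296.2 213.2]
 [286.6 190.2]
 [237.5 233.4]
 [312.6 228.6]]
```

Run:
```python
from h import *
g=ctrl.grab_frame("side")
im=cv2.resize(g["image"][130:220,190:290,::-1],None,fx=6.5,fy=6.5,interpolation=cv2.INTER_NEAREST)
im=cv2.convertScaleAbs(im,alpha=1.8,beta=10)
cv2.imwrite("pics/p5.png",im)
```

```text
(no output)
```

View pics/p5.png

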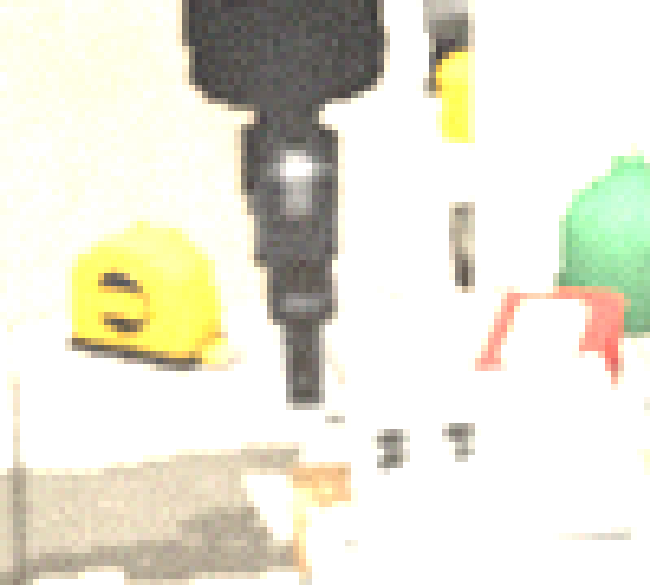

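The side view puts the visible fingertip at px (237,192), higher than the stated geometry predicts at (237,209). I'll check this by contact: go down to TCP z 33 mm in front of the plate, then advance slowly and watch the force.

```bash
python3 -m pendant '[[[0,0,0.4],[0,0,0],0],[[0,0,0.9],[0,0,0],0],[[0,0,0.9],[0,0,0],0]]'
python3 - <<'E'
from h import *
st(); need(-84,0,33)
E
```

```text
time_s: 2.25
tool_pos: [0.4535, 0.1504, 0.0314]
ee_rot: [0.031, 1.0, -0.001, -0.0]
ft_force: [0.1, 0.3, 0.1]
gripper_width: 1.0
t 2.25 jig mm [-93.9  -0.4] z 31.4 F [0.1 0.3 0.1] w 1.0 toolx [-1.    0.06  0.  ] tooly [ 0.06  1.   -0.  ] q6 [ 0.14  0.21  1.91 -0.    1.02 -1.37]
shift cm [-0.99  0.04 -0.16] turn [-0.1 -0.   0. ]
```

```bash
python3 -m pendant '[[[-0.3,0,-0.05],[0,0,0],0],[[-0.6,0,-0.05],[0,0,0],0],[[-0.9,0,-0.05],[0,0,0],0],[[-1.2,0,-0.05],[0,0,0],0],[[-1.2,0,-0.05],[0,0,0],0]]'
python3 - <<'E'
from h import *
st()
g=ctrl.grab_frame("side")
cv2.imwrite("pics/p6.png",cv2.resize(g["image"][130:230,200:320,::-1],None,fx=6,fy=6,interpolation=cv2.INTER_CUBIC))
E
```

```text
time_s: 2.67
tool_pos: [0.4667, 0.1496, 0.0322]
ee_rot: [0.031, 1.0, -0.001, 0.0]
ft_force: [0.1, -0.7, 0.1]
gripper_width: 0.997
t 2.67 jig mm [-80.7  -0.3] z 32.2 F [ 0.1 -0.7  0.1] w 1.0 toolx [-1.    0.06 -0.  ] tooly [ 0.06  1.   -0.  ] q6 [ 0.13  0.23  1.88 -0.    1.03 -1.37]
```

View pics/p6.png

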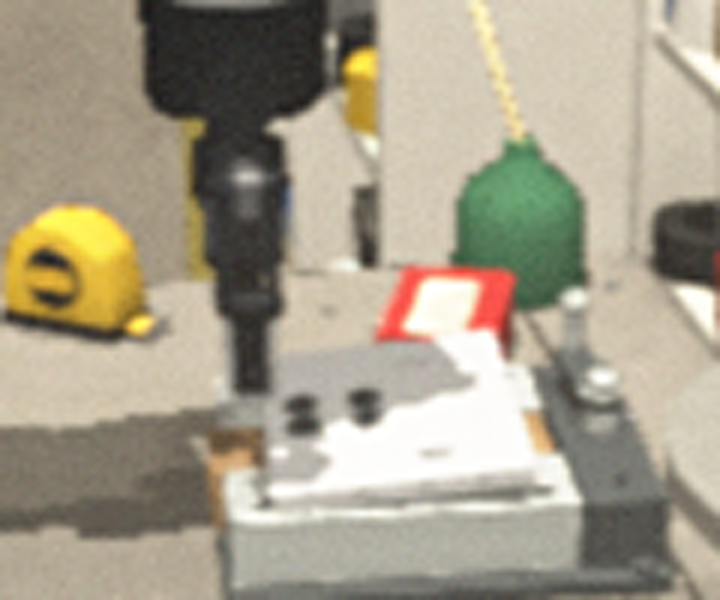

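```bash
python3 -m pendant '[[[-0.2,0,0],[0,0,0],0],[[-0.4,0,0],[0,0,0],0],[[-0.6,0,0],[0,0,0],0],[[-0.8,0,0],[0,0,0],0],[[-0.8,0,0],[0,0,0],0]]'
python3 - <<'E'
from h import *
st()
g=ctrl.grab_frame("side")
cv2.imwrite("pics/p7.png",cv2.resize(g["image"][130:230,200:320,::-1],None,fx=6,fy=6,interpolation=cv2.INTER_CUBIC))
E
```

```text
time_s: 3.13
tool_pos: [0.4748, 0.1491, 0.0323]
ee_rot: [0.031, 1.0, -0.001, 0.0]
ft_force: [-0.3, -0.1, 0.3]
gripper_width: 1.001
t 3.13 jig mm [-72.6  -0.3] z 32.3 F [-0.3 -0.1  0.3] w 1.0 toolx [-1.    0.06 -0.  ] tooly [ 0.06  1.   -0.  ] q6 [ 0.13  0.24  1.87 -0.    1.03 -1.38]
```

View pics/p7.png

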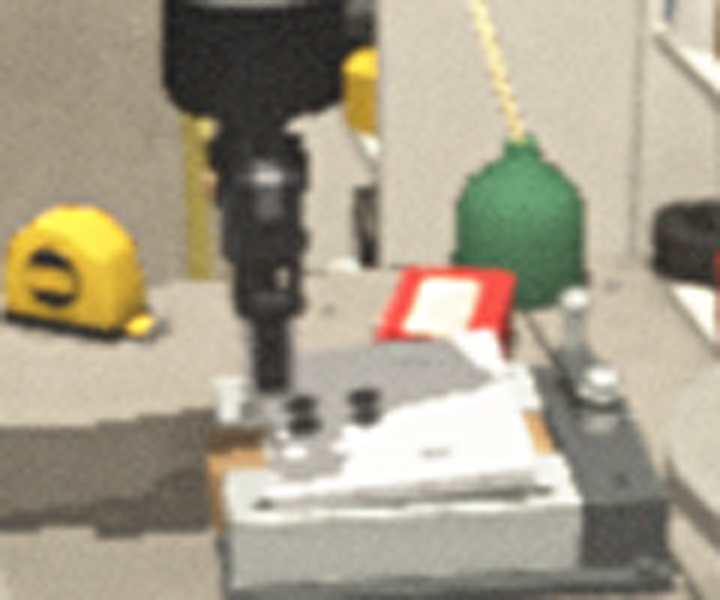

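The fingers pass above the plate without contact, so the real tips ride about 43 mm higher than the reported pose suggests. I'll back off and come down on the bare rail ends in small steps, watching force and picture.

```bash
python3 -m pendant '[[[0.5,0,0],[0,0,0],0],[[1,0,0],[0,0,0],0],[[1.6,0,0],[0,0,0],0],[[2.0,0,0],[0,0,0],0],[[2.0,0,0.5],[0,0,0],0],[[2.0,0,1],[0,0,0],0],[[2.0,0,1.5],[0,0,0],0],[[2.0,0,1.5],[0,0,0],0]]'
python3 - <<'E'
from h import *
st()
g=ctrl.grab_frame("side")
cv2.imwrite("pics/p8.png",cv2.resize(g["image"][130:230,200:320,::-1],None,fx=6,fy=6,interpolation=cv2.INTER_CUBIC))
E
```

```text
time_s: 3.85
tool_pos: [0.4534, 0.1501, 0.0158]
ee_rot: [0.031, 1.0, -0.001, -0.001]
ft_force: [-0.9, 0.1, 0.2]
gripper_width: 1.003
t 3.85 jig mm [-93.9  -0.6] z 15.8 F [-0.9  0.1  0.2] w 1.0 toolx [-1.    0.06  0.  ] tooly [ 0.06  1.   -0.  ] q6 [ 0.14  0.24  1.92 -0.    0.99 -1.37]
```

View pics/p8.png

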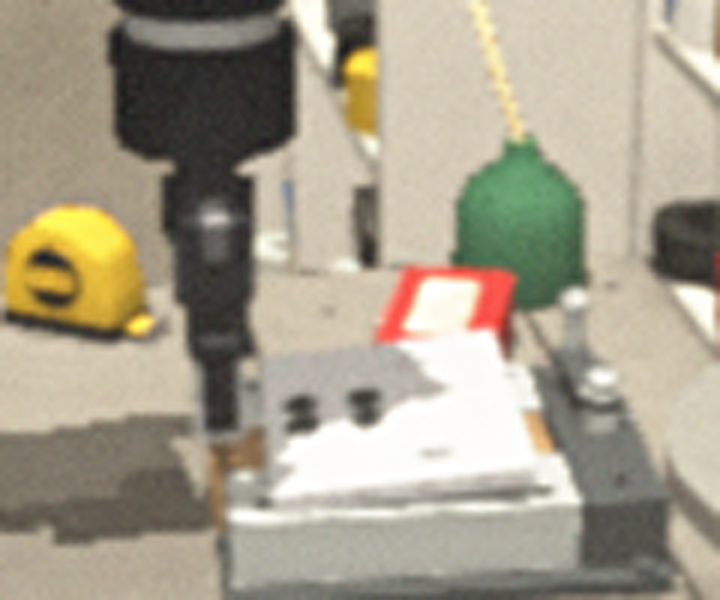

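```bash
python3 -m pendant '[[[0,0,0.5],[0,0,0],0],[[0,0,1.0],[0,0,0],0],[[0,0,1.5],[0,0,0],0],[[0,0,1.5],[0,0,0],0]]'
python3 - <<'E'
from h import *
st()
g=ctrl.grab_frame("side")
cv2.imwrite("pics/p9.png",cv2.resize(g["image"][130:230,200:320,::-1],None,fx=6,fy=6,interpolation=cv2.INTER_CUBIC))
E
```

```text
time_s: 4.23
tool_pos: [0.4526, 0.1499, -0.0001]
ee_rot: [0.031, 1.0, -0.001, -0.002]
ft_force: [0.0, -0.8, -0.5]
gripper_width: 0.996
t 4.23 jig mm [-94.8  -0.9] z -0.1 F [ 0.  -0.8 -0.5] w 1.0 toolx [-1.    0.06  0.  ] tooly [ 0.06  1.   -0.  ] q6 [ 0.14  0.26  1.93 -0.    0.95 -1.37]
```

View pics/p9.png

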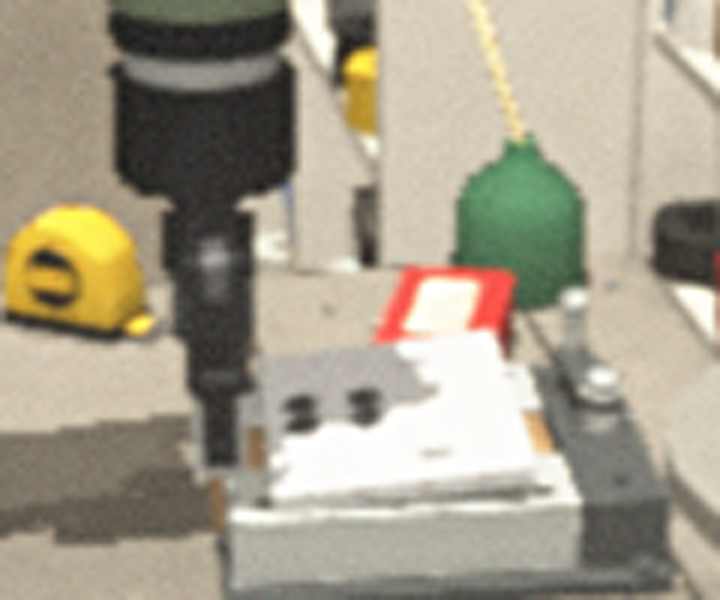

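```bash
python3 -m pendant '[[[-0.1,0,0.3],[0,0,0],0],[[-0.1,0,0.6],[0,0,0],0],[[-0.1,0,0.6],[0,0,0],0]]'; python3 -m pendant '[[[0,0,0.2],[0,0,0],0],[[0,0,0.2],[0,0,0],0]]'
python3 - <<'E'
from h import *
st()
g=ctrl.grab_frame("side")
cv2.imwrite("pics/p10.png",cv2.resize(g["image"][130:230,200:320,::-1],None,fx=6,fy=6,interpolation=cv2.INTER_CUBIC))
E
```

```text
time_s: 4.53
tool_pos: [0.4535, 0.1499, -0.0063]
ee_rot: [0.031, 1.0, -0.001, -0.002]
ft_force: [0.1, 0.5, -1.0]
gripper_width: 0.998
time_s: 4.7
tool_pos: [0.4532, 0.1498, -0.0086]
ee_rot: [0.031, 1.0, -0.001, -0.003]
ft_force: [0.1, -0.2, 0.9]
gripper_width: 0.999
t 4.7 jig mm [-94.2  -1. ] z -8.6 F [ 0.1 -0.2  0.9] w 1.0 toolx [-1.    0.06  0.01] tooly [ 0.06  1.   -0.  ] q6 [ 0.14  0.28  1.93 -0.    0.94 -1.37]
```

View pics/p10.png

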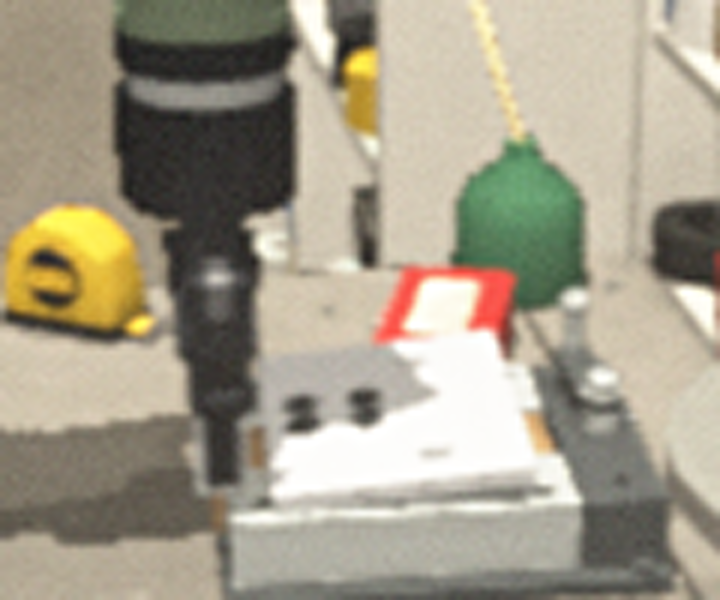

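The tips are now just above the rails, with the TCP reading -8.6 mm. Pushing forward in small steps.

```bash
python3 -m pendant '[[[-0.3,-0.1,0],[0,0,0],0],[[-0.6,-0.1,0],[0,0,0],0],[[-0.9,-0.1,0],[0,0,0],0],[[-1.2,-0.1,0],[0,0,0],0],[[-1.2,-0.1,0],[0,0,0],0]]'
python3 - <<'E'
from h import *
st()
g=ctrl.grab_frame("side")
cv2.imwrite("pics/p11.png",cv2.resize(g["image"][130:230,200:320,::-1],None,fx=6,fy=6,interpolation=cv2.INTER_CUBIC))
E
```

```text
time_s: 5.17
tool_pos: [0.4647, 0.1478, -0.0086]
ee_rot: [0.031, 1.0, -0.001, -0.004]
ft_force: [-3.7, -1.5, 2.3]
gripper_width: 1.002
t 5.17 jig mm [-82.5  -2.3] z -8.6 F [-3.7 -1.5  2.3] w 1.0 toolx [-1.    0.06  0.01] tooly [ 0.06  1.   -0.  ] q6 [ 0.13  0.3   1.9  -0.    0.95 -1.38]
```

View pics/p11.png

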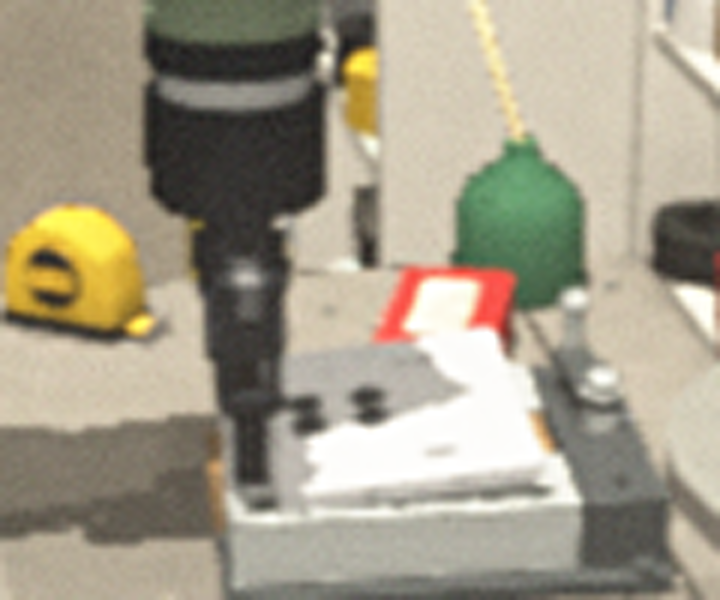

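Contact made: the plate's right front corner moved from zoom (275,490) to (305,495). I'll push another 3 mm, back off, and look from above.

```bash
python3 -m pendant '[[[-0.15,0.1,0],[0,0,0],0],[[-0.3,0.1,0],[0,0,0],0],[[-0.3,0.1,0],[0,0,0],0]]'; python3 -m pendant '[[[1,0,0],[0,0,0],0],[[2,0,-3],[0,0.4,0],0],[[4,0,-7],[0,0.4,0],0],[[8,0,-11],[0,0.4,0],0],[[12,1,-13],[0,0.4,0],0],[[14,4,-14],[0,0.4,0],0],[[14,8,-15],[0,0.4,0],0],[[14,12,-15],[0,0.4,0],0],[[14,16,-15],[0,0.4,0],1],[[14,19,-15],[0,0.4,0],1],[[14,19,-15],[0,0.4,0],1]]'
python3 - <<'E'
from h import *
st()
g=ctrl.grab_frame("top"); np.savez("t1.npz",**g)
cv2.imwrite("pics/t1.png",cv2.resize(g["image"][155:255,200:305,::-1],None,fx=5.5,fy=5.5,interpolation=cv2.INTER_CUBIC))
E
```

```text
time_s: 5.47
tool_pos: [0.4673, 0.1487, -0.009]
ee_rot: [0.031, 1.0, -0.001, -0.004]
ft_force: [-2.7, -0.3, 1.0]
gripper_width: 1.001
time_s: 6.38
tool_pos: [0.3414, 0.3537, 0.1427]
ee_rot: [0.028, 1.0, 0.002, -0.005]
ft_force: [0.4, -1.1, -0.2]
gripper_width: 0.606
t 6.38 jig mm [-218.4  195.6] z 142.7 F [ 0.4 -1.1 -0.2] w 0.61 toolx [-1.    0.06  0.01] tooly [0.06 1.   0.  ] q6 [ 0.62  0.08  1.79  0.01  1.27 -0.9 ]
```

View pics/t1.png

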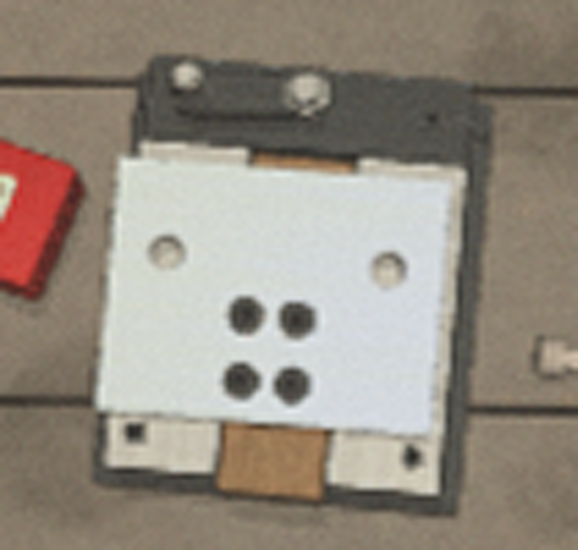

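```bash
cat >> h.py <<'E'
def plate(fn,cor,holes,a,dz=0):
    f=dict(np.load(fn))
    pl=np.array([[55,72],[55,-72],[-55,-72],[-55,72],[15,48],[15,-48]])/1e3
    zz=.0495+(pl[:,0]+.055)*a+dz
    w=ray(f,z2p(cor+holes),zz); th,R,t,r=fit(pl,w)
    print("plate jig",((t-JT)@JR*1e3).round(1),"yaw",np.degrees(th-JTH).round(2),"res",(r*1e3).round(1).tolist(),"holes",((w[4:,:2]-JT)@JR*1e3).round(1).tolist())
E
python3 - <<'E'
from h import *
plate("t1.npz",[[120,157],[453,180],[432,432],[97,412]],[[167,251],[388,270]],.09)
E
```

```text
plate jig [-13.5   5.1] yaw 0.47 res [[-0.2, -0.2], [-0.0, -0.7], [1.2, 0.5], [-0.6, -0.0], [0.5, -0.1], [-0.9, 0.5]] holes [[1.6, 53.1], [0.9, -42.4]]
```

Plate is now at x -13.5 mm, y +5.1 mm, yaw +0.5°. Next comes the sideways push on its left edge with shut fingers, with the tips a little below the seat so the rail flank acts as the stop.

Run:
```python
from h import *
need(-13,97,100,90)
```

```text
shift cm [-20.58  -9.64   3.96] turn [  0.5  -0.5 -89.7]
```

```bash
python3 -m pendant '[[[-2,-1,0],[0,0,7],1],[[-4,-2,0],[0,0,14],1],[[-6,-3,0],[0,0,21],1],[[-8,-4,0],[0,0,28],1],[[-10,-5,0],[0,0,35],1],[[-12,-6,0],[0,0,42],1],[[-14,-7,0],[0,0,49],1],[[-16,-8,0],[0,0,56],1],[[-18,-9,0],[0,0,63],1],[[-20,-9.6,0],[0,0,70],1],[[-20.6,-9.6,0],[0,0,77],1],[[-20.6,-9.6,0],[0,0,84],1]]'
python3 - <<'E'
from h import *
st();need(-13,97,40,90);need(-13,97,-3,90)
E
```

```text
time_s: 7.43
tool_pos: [0.5429, 0.2407, 0.1397]
ee_rot: [0.693, 0.721, -0.003, -0.004]
ft_force: [-0.8, 0.4, -0.4]
gripper_width: -0.001
t 7.43 jig mm [-10.2  95.3] z 139.7 F [-0.8  0.4 -0.4] w -0.0 toolx [-0.04  1.    0.  ] tooly [ 1.    0.04 -0.01] q6 [0.27 0.3  1.54 0.   1.31 0.23]
shift cm [ 0.19 -0.17  9.97] turn [-0.6 -0.   5.8]
shift cm [ 0.19 -0.13 14.27] turn [-0.6 -0.   5.8]
```

```bash
python3 -m pendant '[[[0.3,-0.2,2],[-0.3,0,3],1],[[0.3,-0.2,4],[-0.6,0,5.8],1],[[0.3,-0.2,7],[-0.6,0,5.8],1],[[0.3,-0.2,10],[-0.6,0,5.8],1],[[0.3,-0.2,12],[-0.6,0,5.8],1],[[0.3,-0.2,12],[-0.6,0,5.8],1]]'
python3 - <<'E'
from h import *
st();need(-13,98,-3,90)
g=ctrl.grab_frame("side")
P=lambda x,y,z: np.r_[JR@np.array([x,y])/1e3+JT,z/1e3]
print((proj(g,[P(-13,98,60.6),P(-13,98,19.7)])-[200,130])*6)
cv2.imwrite("pics/p12.png",cv2.resize(g["image"][130:230,200:320,::-1],None,fx=6,fy=6,interpolation=cv2.INTER_CUBIC))
E
```

```text
time_s: 7.93
tool_pos: [0.5345, 0.2409, 0.0145]
ee_rot: [0.729, 0.684, -0.004, -0.002]
ft_force: [-0.8, -0.6, -0.9]
gripper_width: 0.002
t 7.93 jig mm [-18.6  95. ] z 14.5 F [-0.8 -0.6 -0.9] w 0.0 toolx [ 0.06  1.   -0.  ] tooly [ 1.   -0.06 -0.01] q6 [ 0.28  0.44  1.64 -0.    1.07  0.34]
shift cm [0.31 0.58 1.74] turn [-0.5  0.2 -0.1]
[[373.80544066 308.90910212]
 [374.25659429 387.60283561]]
```

View pics/p12.png

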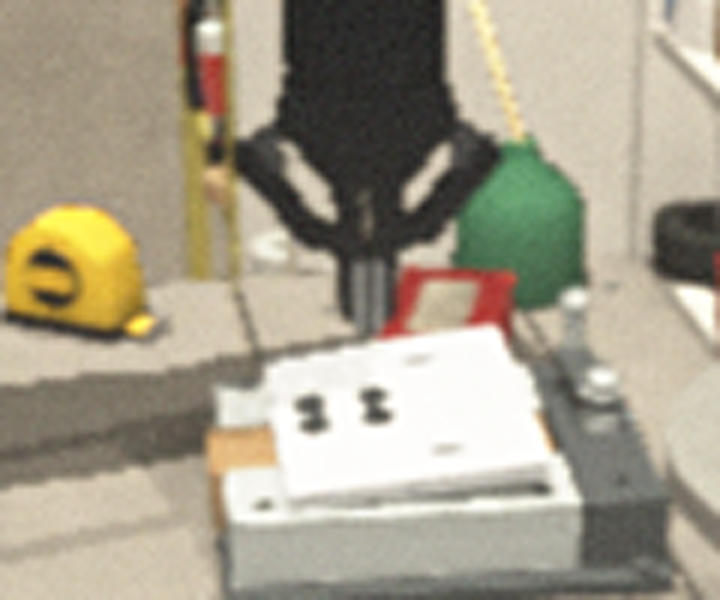

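```bash
python3 -m pendant '[[[-0.3,0.3,0],[-0.5,0,0],1],[[-0.4,0.3,0],[-0.5,0,0],1],[[-0.4,0.3,0.6],[-0.5,0,0],1],[[-0.4,0.3,1.2],[-0.5,0,0],1],[[-0.4,0.3,1.7],[-0.5,0,0],1],[[-0.4,0.3,1.7],[-0.5,0,0],1]]'
python3 - <<'E'
from h import *
st();need(-15,83,-3,90)
g=ctrl.grab_frame("side")
cv2.imwrite("pics/p13.png",cv2.resize(g["image"][130:230,200:320,::-1],None,fx=6,fy=6,interpolation=cv2.INTER_CUBIC))
E
```

```text
time_s: 8.48
tool_pos: [0.5384, 0.2373, -0.001]
ee_rot: [0.729, 0.684, -0.0, 0.002]
ft_force: [-0.2, -0.3, 0.3]
gripper_width: 0.001
t 8.48 jig mm [-14.5  91.6] z -1.0 F [-0.2 -0.3  0.3] w 0.0 toolx [ 0.06  1.   -0.  ] tooly [ 1.   -0.06  0.  ] q6 [ 0.27  0.46  1.65 -0.    1.03  0.34]
shift cm [-0.86 -0.05  0.2 ] turn [ 0.1  0.1 -0.1]
```

View pics/p13.png

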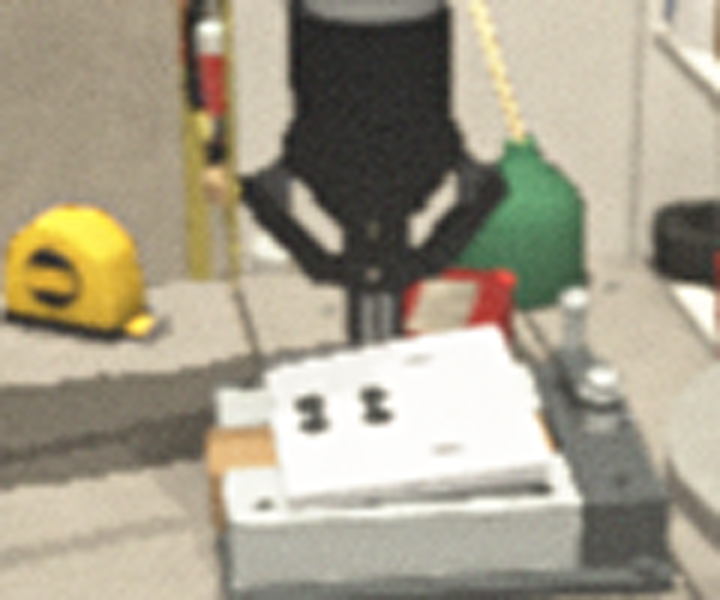

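```bash
python3 -m pendant '[[[-0.2,0,0.1],[0,0,0],1],[[-0.4,0,0.1],[0,0,0],1],[[-0.5,0,0.1],[0,0,0],1],[[-0.5,0,0.1],[0,0,0],1]]'; python3 -m pendant '[[[-0.1,0,0],[0,0,0],1],[[-0.2,0,0],[0,0,0],1],[[-0.2,0,0],[0,0,0],1]]'
python3 - <<'E'
from h import *
st()
E
```

```text
time_s: 8.87
tool_pos: [0.5382, 0.2324, -0.0017]
ee_rot: [0.729, 0.684, -0.0, 0.002]
ft_force: [0.9, 0.9, 0.3]
gripper_width: -0.0
time_s: 9.12
tool_pos: [0.538, 0.2302, -0.0017]
ee_rot: [0.729, 0.684, -0.0, 0.002]
ft_force: [0.8, 1.1, -0.7]
gripper_width: 0.001
t 9.12 jig mm [-14.4  84.6] z -1.7 F [ 0.8  1.1 -0.7] w 0.0 toolx [ 0.06  1.   -0.  ] tooly [ 1.   -0.06  0.  ] q6 [ 0.26  0.45  1.66 -0.    1.03  0.32]
```

```bash
for i in 1 2; do python3 -m pendant '[[[-0.1,0,0],[0,0,0],1],[[-0.1,0,0],[0,0,0],1]]'; done
python3 - <<'E'
from h import *
st()
g=ctrl.grab_frame("side")
cv2.imwrite("pics/p14.png",cv2.resize(g["image"][130:230,200:320,::-1],None,fx=6,fy=6,interpolation=cv2.INTER_CUBIC))
E
```

```text
time_s: 9.28
tool_pos: [0.538, 0.2295, -0.0016]
ee_rot: [0.729, 0.684, 0.0, 0.001]
ft_force: [0.3, 3.4, -1.3]
gripper_width: -0.001
time_s: 9.45
tool_pos: [0.538, 0.2296, -0.0015]
ee_rot: [0.729, 0.684, 0.001, 0.001]
ft_force: [-0.3, 4.8, -2.3]
gripper_width: 0.0
t 9.45 jig mm [-14.4  83.9] z -1.5 F [-0.3  4.8 -2.3] w 0.0 toolx [0.06 1.   0.  ] tooly [ 1.   -0.06  0.  ] q6 [ 0.26  0.45  1.66 -0.    1.03  0.32]
```

View pics/p14.png

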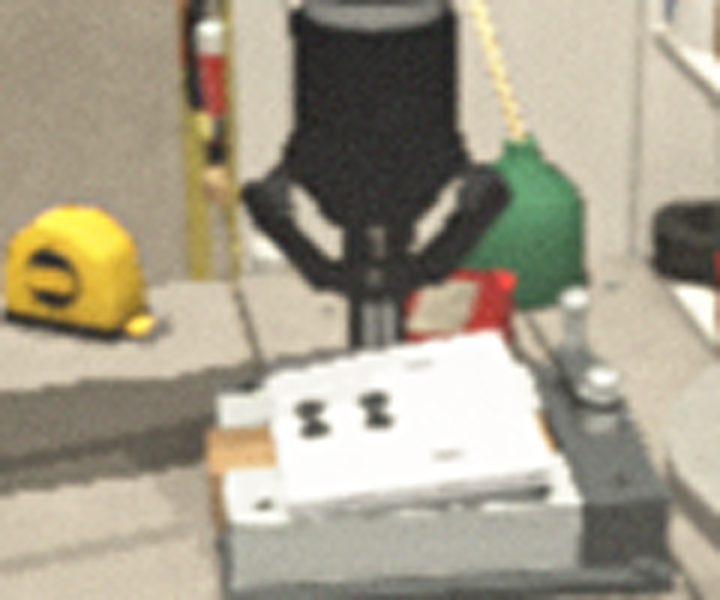

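Motion stopped at y≈83.9 mm with the force building, which is the rail flank, so the plate edge should be flush with it. I'll back off, raise, and look.

```bash
python3 -m pendant '[[[0.7,0,0],[0,0,0],1],[[0.8,0,-2],[0,0,0],1],[[0.8,0,-5],[0,0,0],1],[[1,0,-9],[0,0,-5],1],[[2,-3,-12],[0,0,-12],1],[[4,-6,-14],[0,0,-19],1],[[6,-9,-14],[0,0,-26],0],[[8,-12,-14],[0,0,-33],0],[[10,-16,-14],[0,0,-40],0],[[10,-19,-14],[0,0,-47],0],[[10,-20,-14],[0,0,-54],0],[[10,-20,-14],[0,0,-61],0]]'
python3 - <<'E'
from h import *
st()
g=ctrl.grab_frame("top"); np.savez("t2.npz",**g)
cv2.imwrite("pics/t2.png",cv2.resize(g["image"][155:255,200:305,::-1],None,fx=5.5,fy=5.5,interpolation=cv2.INTER_CUBIC))
E
```

```text
time_s: 10.5
tool_pos: [0.3412, 0.3421, 0.1378]
ee_rot: [0.277, 0.961, -0.001, 0.001]
ft_force: [0.2, 0.7, -0.1]
gripper_width: 0.846
t 10.5 jig mm [-217.8  184. ] z 137.8 F [ 0.2  0.7 -0.1] w 0.85 toolx [-0.85  0.53 -0.  ] tooly [ 0.53  0.85 -0.  ] q6 [ 0.61  0.06  1.82 -0.    1.26 -0.4 ]
```

View pics/t2.png

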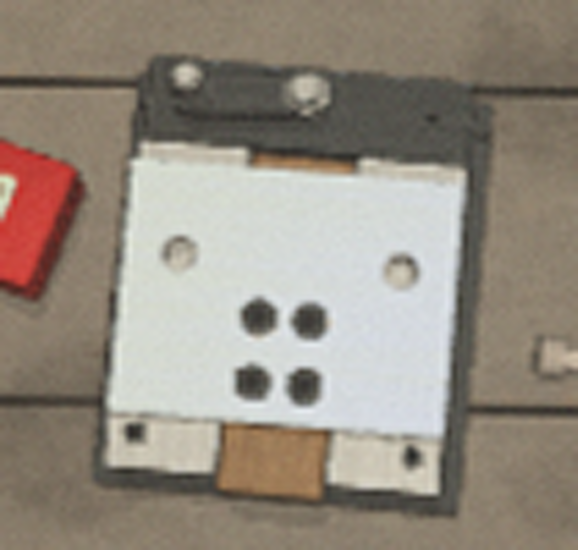

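Run:
```python
from h import *
plate("t2.npz",[[131,158],[467,182],[441,434],[108,413]],[[180,253],[401,271]],.09)
need(-90,0,60)
```

```text
plate jig [-13.8  -0.1] yaw 0.2 res [[-0.3, 0.4], [0.1, -1.4], [1.3, 1.4], [-0.7, 0.1], [0.1, -0.5], [-0.5, 0.0]] holes [[1.2, 47.5], [0.9, -48.0]]
shift cm [-19.83 -10.2    7.87] turn [ -0.    0.2 -28.4]
```

Sideways it's now right (y ≈ 0, yaw ≈ 0.2°), with about 14 mm left to go in x. Back to the two-finger front push.

```bash
python3 -m pendant '[[[-2,-1,0],[0,0,-4],0],[[-4,-2,0],[0,0,-8],0],[[-7,-3.5,0],[0,0,-12],0],[[-10,-5,0],[0,0,-16],0],[[-13,-6.5,0],[0,0,-20],0],[[-16,-8,0],[0,0,-24],0],[[-19,-10,1],[0,0,-28.4],0],[[-19.8,-10.2,3],[0,0,-28.4],0],[[-19.8,-10.2,6],[0,0,-28.4],0],[[-19.8,-10.2,8],[0,0,-28.4],0],[[-19.8,-10.2,8],[0,0,-28.4],0]]'
python3 - <<'E'
from h import *
st(); need(-93,0,-8.5)
E
```

```text
time_s: 11.47
tool_pos: [0.4533, 0.1489, 0.0545]
ee_rot: [0.033, 0.999, -0.002, -0.003]
ft_force: [-1.1, -1.1, 0.3]
gripper_width: 1.005
t 11.47 jig mm [-93.9  -1.9] z 54.5 F [-1.1 -1.1  0.3] w 1.01 toolx [-1.    0.07  0.01] tooly [ 0.07  1.   -0.  ] q6 [ 0.14  0.17  1.9  -0.    1.08 -1.37]
shift cm [-0.13  0.22  6.3 ] turn [-0.2 -0.4 -0.2]
```

```bash
python3 -m pendant '[[[-0.1,0.2,2],[-0.2,-0.4,-0.2],0],[[-0.1,0.2,4],[-0.2,-0.4,-0.2],0],[[-0.1,0.2,5.5],[-0.2,-0.4,-0.2],0],[[-0.1,0.2,6.2],[-0.2,-0.4,-0.2],0],[[-0.1,0.2,6.2],[-0.2,-0.4,-0.2],0]]'
python3 - <<'E'
from h import *
st(); need(-83,0,-8.5)
E
```

```text
time_s: 11.88
tool_pos: [0.4535, 0.1504, -0.008]
ee_rot: [0.032, 0.999, -0.001, -0.001]
ft_force: [0.2, -0.3, -0.1]
gripper_width: 1.003
t 11.88 jig mm [-93.9  -0.4] z -8.0 F [ 0.2 -0.3 -0.1] w 1.0 toolx [-1.    0.06  0.  ] tooly [ 0.06  1.   -0.  ] q6 [ 0.14  0.28  1.93 -0.    0.93 -1.37]
shift cm [-1.09  0.04  0.05] turn [-0.1 -0.1 -0.1]
```

```bash
python3 -m pendant '[[[-0.5,0,0.05],[0,0,0],0],[[-1,0,0.05],[0,0,0],0],[[-1.3,0,0.05],[0,0,0],0],[[-1.6,0,0.05],[0,0,0],0],[[-1.9,0,0.05],[0,0,0],0],[[-2.2,0,0.05],[0,0,0],0],[[-2.3,0,0.05],[0,0,0],0],[[-2.3,0,0.05],[0,0,0],0]]'
python3 - <<'E'
from h import *
st()
g=ctrl.grab_frame("side")
cv2.imwrite("pics/p15.png",cv2.resize(g["image"][130:230,200:320,::-1],None,fx=6,fy=6,interpolation=cv2.INTER_CUBIC))
E
```

```text
time_s: 12.55
tool_pos: [0.4771, 0.149, -0.0081]
ee_rot: [0.032, 0.999, -0.001, -0.0]
ft_force: [-0.8, -1.3, 0.1]
gripper_width: 0.999
t 12.55 jig mm [-70.3  -0.3] z -8.1 F [-0.8 -1.3  0.1] w 1.0 toolx [-1.    0.06  0.  ] tooly [ 0.06  1.   -0.  ] q6 [ 0.13  0.32  1.88 -0.    0.95 -1.38]
```

View pics/p15.png

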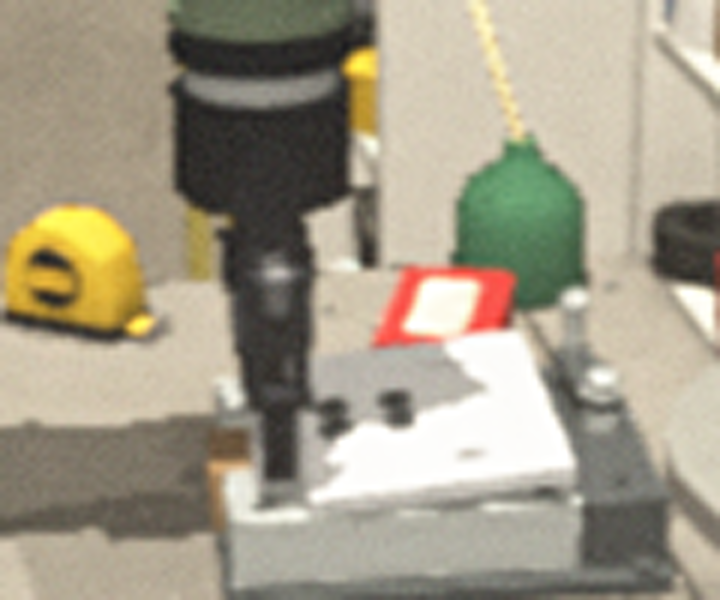

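Plate still raised, about 4 mm to go. Continuing in 1 mm steps.

```bash
python3 -m pendant '[[[-0.1,0,0],[0,0,0],0],[[-0.2,0,0],[0,0,0],0],[[-0.2,0,0],[0,0,0],0]]';python3 -m pendant '[[[-0.1,0,0],[0,0,0],0],[[-0.1,0,0],[0,0,0],0]]';python3 -m pendant '[[[-0.1,0,0],[0,0,0],0],[[-0.1,0,0],[0,0,0],0]]'
python3 - <<'E'
from h import *
st()
g=ctrl.grab_frame("side")
cv2.imwrite("pics/p16.png",cv2.resize(g["image"][130:230,200:320,::-1],None,fx=6,fy=6,interpolation=cv2.INTER_CUBIC))
E
```

```text
time_s: 12.85
tool_pos: [0.4804, 0.1488, -0.0077]
ee_rot: [0.032, 0.999, -0.0, 0.001]
ft_force: [-0.0, -0.2, 0.8]
gripper_width: 1.002
time_s: 13.02
tool_pos: [0.4818, 0.1487, -0.0076]
ee_rot: [0.032, 0.999, -0.0, 0.001]
ft_force: [-0.0, -0.3, 0.3]
gripper_width: 1.004
time_s: 13.18
tool_pos: [0.482, 0.1486, -0.0077]
ee_rot: [0.032, 0.999, -0.0, 0.0]
ft_force: [-3.0, 0.1, 2.3]
gripper_width: 1.001
t 13.18 jig mm [-65.3  -0.4] z -7.7 F [-3.   0.1  2.3] w 1.0 toolx [-1.    0.06 -0.  ] tooly [ 0.06  1.   -0.  ] q6 [ 0.13  0.32  1.87 -0.    0.95 -1.38]
```

View pics/p16.png

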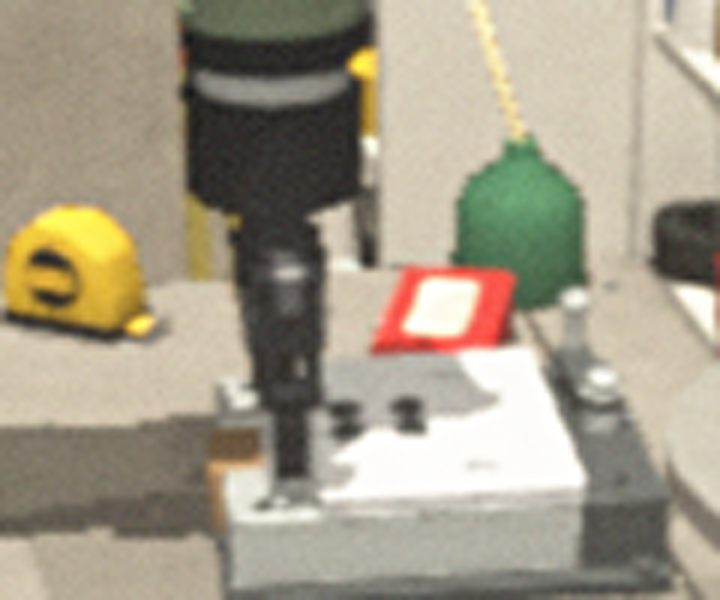

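The plate's back has dropped: its right edge now lies along the rail, from (320,505) to (583,490). I'll back off and check.

```bash
python3 -m pendant '[[[1,0,0],[0,0,0],0],[[2,0,-3],[0,0,0],0],[[4,0,-7],[0,0,0],0],[[7,0,-11],[0,0,0],1],[[10,1,-13],[0,0,0],1],[[12,5,-14],[0,0,0],1],[[12,9,-14],[0,0,0],1],[[12,13,-14],[0,0,0],1],[[12,17,-14],[0,0,0],1],[[12,19,-14],[0,0,0],1],[[12,19,-14],[0,0,0],1]]'
python3 - <<'E'
from h import *
st()
g=ctrl.grab_frame("top"); np.savez("t3.npz",**g)
cv2.imwrite("pics/t3.png",cv2.resize(g["image"][155:255,200:305,::-1],None,fx=5.5,fy=5.5,interpolation=cv2.INTER_CUBIC))
g=ctrl.grab_frame("side")
cv2.imwrite("pics/s3.png",cv2.resize(g["image"][165:260,220:330,::-1],None,fx=6,fy=6,interpolation=cv2.INTER_CUBIC))
E
```

```text
time_s: 14.15
tool_pos: [0.3744, 0.3504, 0.1326]
ee_rot: [0.03, 1.0, 0.001, 0.002]
ft_force: [-0.5, -0.5, -0.7]
gripper_width: -0.001
t 14.15 jig mm [-185.2  194.4] z 132.6 F [-0.5 -0.5 -0.7] w -0.0 toolx [-1.    0.06 -0.  ] tooly [0.06 1.   0.  ] q6 [ 0.58  0.13  1.76 -0.    1.25 -0.93]
```

View pics/t3.png

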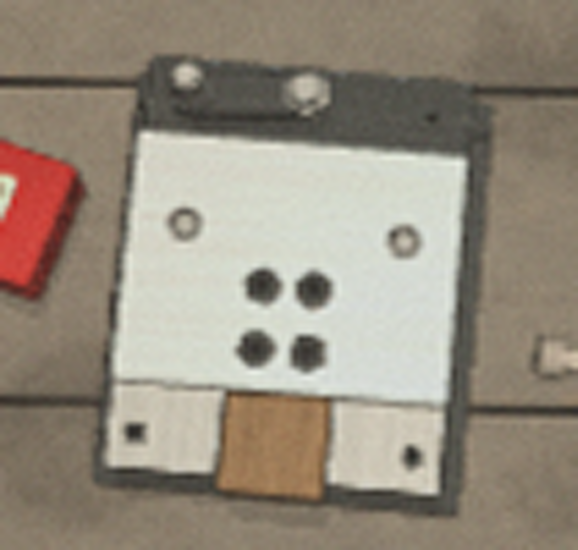

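View pics/s3.png

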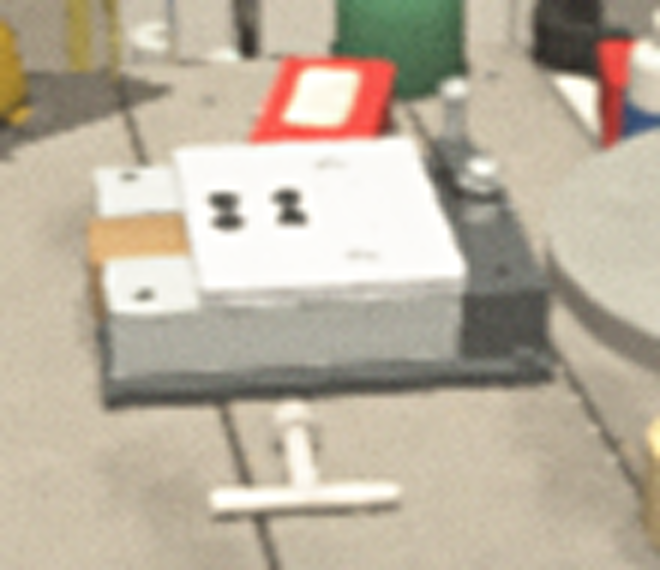

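Both pins show inside the holes, and the side view shows the plate flat. Before the latch I'll verify the numbers and check the clearance to the shelf behind.

Run:
```python
from h import *
plate("t3.npz",[[139,130],[467,155],[443,405],[112,382]],[[185,223],[403,241]],0.)
f=dict(np.load("t3.npz"))
w=ray(f,[[205,143],[255,141],[305,140],[229,138],[203,136]],0.0); print(w.round(3))
w=ray(f,[[229,138],[203,136],[260,137]],.1); print(w.round(3))
c=(np.array([.68,.19,0])); print(proj(f,[[.68,.19,0],[.68,.19,.2],[.70,.19,.3],[.70,.1,.2]]))
print(((ray(f,z2p([[186,75]]),.086)[:,:2]-JT)@JR*1e3))
cv2.imwrite("pics/shelf.png",cv2.resize(f["image"][0:180,90:330,::-1],None,fx=3.3,fy=3.3,interpolation=cv2.INTER_CUBIC))
g=dict(np.load("side0.npz"))
cv2.imwrite("pics/shelf2.png",cv2.resize(g["image"][60:260,220:440,::-1],None,fx=2.9,fy=2.9,interpolation=cv2.INTER_CUBIC))
```

```text
plate jig [0.6 0.1] yaw 0.05 res [[0.7, -0.3], [0.8, -0.5], [-0.3, 1.4], [-1.8, -0.4], [0.5, -0.6], [0.1, 0.3]] holes [[16.1, 47.5], [15.7, -47.6]]
[[ 0.716  0.276  0.   ]
 [ 0.724  0.147  0.   ]
 [ 0.729  0.017  0.   ]
 [ 0.731  0.214  0.   ]
 [ 0.735  0.282 -0.   ]]
[[0.691 0.201 0.1  ]
 [0.695 0.262 0.1  ]
 [0.695 0.129 0.1  ]]
[[237.61293135 156.75844206]
 [228.53502326 124.71217748]
 [222.75962094  92.48849403]
 [271.93156598 116.59465141]]
[[71.60921373 48.9353463 ]]
```

View pics/shelf.png

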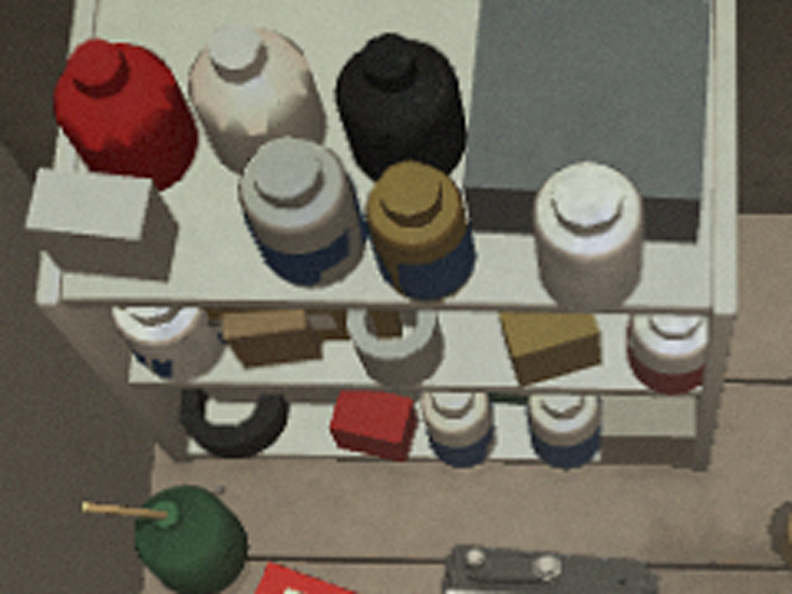

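View pics/shelf2.png

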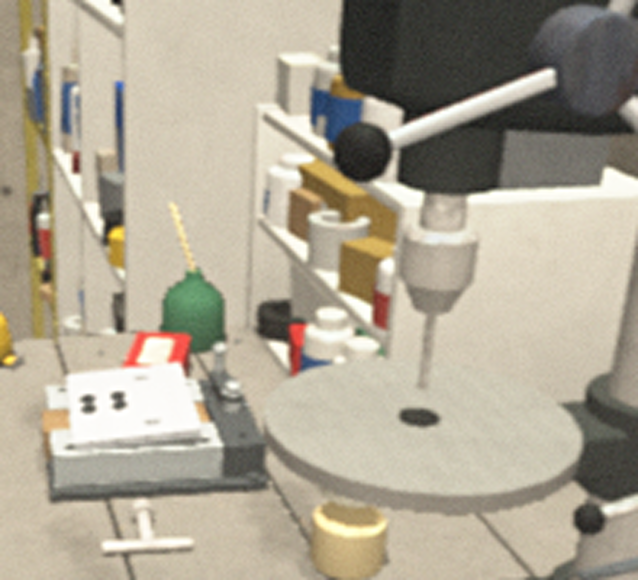

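Clearance behind is fine: the shelf front is at x≈0.72 and the gripper stays below about 0.70. The plate measures seated, with holes at (16.1, 47.5) and (15.7, -47.6) against pins at (15, ±48). Next I bring the shut fingers diagonally behind the peg.

Run:
```python
from h import *
need(88,65,120,45)
```

```text
shift cm [-27.36 -12.54   1.22] turn [ -0.1   0.  -45. ]
```

```bash
python3 -m pendant '[[[-3,-1,0],[0,0,-5],1],[[-6,-2,0],[0,0,-10],1],[[-9,-3.5,0],[0,0,-15],1],[[-12,-5,0],[0,0,-20],1],[[-15,-6.5,0],[0,0,-25],1],[[-18,-8,0],[0,0,-30],1],[[-21,-9.5,0],[0,0,-35],1],[[-24,-11,0],[0,0,-40],1],[[-26,-12,0.5],[0,0,-45],1],[[-27.2,-12.5,1.2],[0,0,-45],1],[[-27.3,-12.5,1.2],[0,0,-45],1]]'
python3 - <<'E'
from h import *
st(); need(88,65,27,45)
g=ctrl.grab_frame("side")
cv2.imwrite("pics/p17.png",cv2.resize(g["image"][90:230,220:340,::-1],None,fx=4.2,fy=4.2,interpolation=cv2.INTER_CUBIC))
E
```

```text
time_s: 15.17
tool_pos: [0.6394, 0.2005, 0.1184]
ee_rot: [-0.352, 0.936, -0.001, -0.001]
ft_force: [-1.2, -0.0, -0.9]
gripper_width: -0.0
t 15.17 jig mm [88.6 61.2] z 118.4 F [-1.2 -0.  -0.9] w -0.0 toolx [-0.75 -0.66  0.  ] tooly [-0.66  0.75 -0.  ] q6 [ 0.18  0.47  1.36 -0.    1.32 -2.11]
shift cm [-0.25  0.34  9.14] turn [-0.1 -0.1 -0.3]
```

View pics/p17.png

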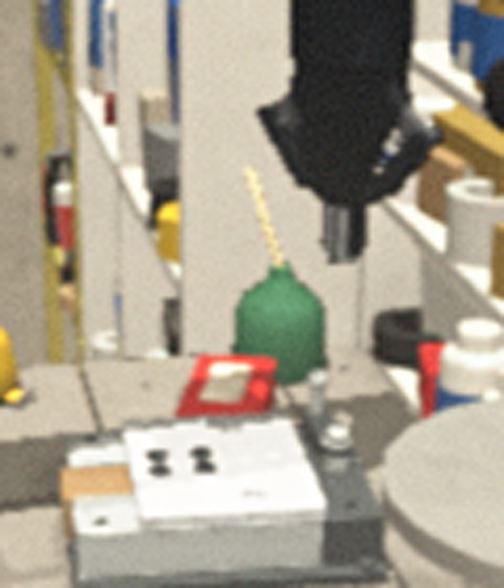

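```bash
python3 -m pendant '[[[-0.2,0.3,2],[0,0,0],1],[[-0.2,0.3,4],[0,0,0],1],[[-0.2,0.3,5.5],[0,0,0],1],[[-0.2,0.3,6.2],[0,0,0],1],[[-0.2,0.3,6.2],[0,0,0],1]]'
python3 - <<'E'
from h import *
st(); need(88,65,27,45)
g=ctrl.grab_frame("side")
cv2.imwrite("pics/p18.png",cv2.resize(g["image"][110:230,240:340,::-1],None,fx=5,fy=5,interpolation=cv2.INTER_CUBIC))
g=ctrl.grab_frame("top")
cv2.imwrite("pics/p18t.png",cv2.resize(g["image"][110:230,200:310,::-1],None,fx=5,fy=5,interpolation=cv2.INTER_CUBIC))
E
```

```text
time_s: 15.63
tool_pos: [0.6347, 0.2051, 0.0547]
ee_rot: [-0.352, 0.936, -0.0, -0.004]
ft_force: [-0.3, 0.4, -0.4]
gripper_width: 0.0
t 15.63 jig mm [83.6 65.4] z 54.7 F [-0.3  0.4 -0.4] w 0.0 toolx [-0.75 -0.66  0.01] tooly [-0.66  0.75  0.  ] q6 [ 0.18  0.53  1.4  -0.    1.21 -2.11]
shift cm [-0.3  -0.35  2.76] turn [ 0.1 -0.4 -0.2]
```

View pics/p18.png

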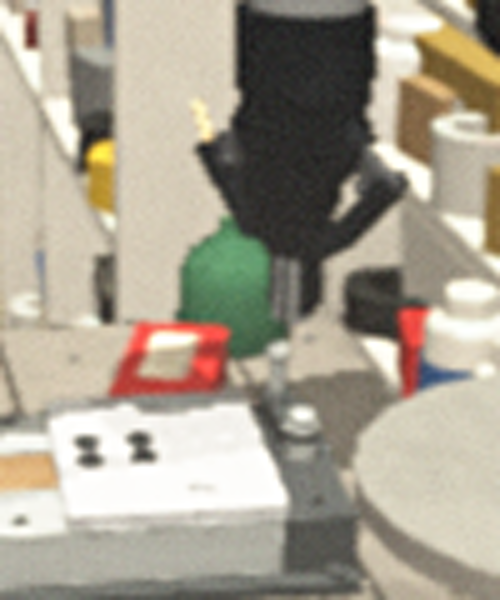

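View pics/p18t.png

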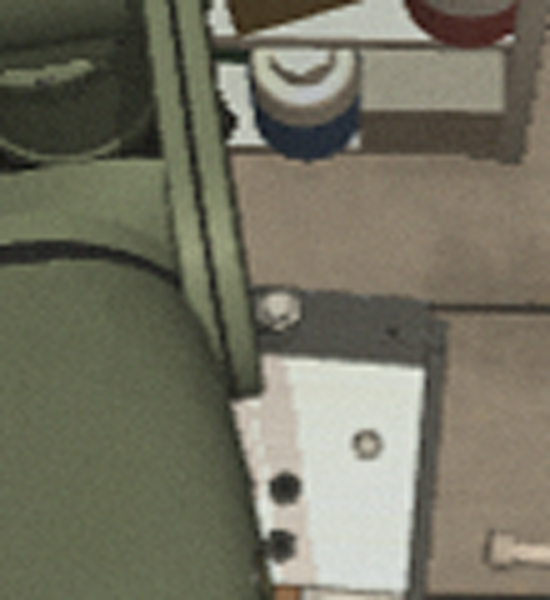

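```bash
python3 -m pendant '[[[-0.3,-0.35,0],[0,-0.4,0],1],[[-0.3,-0.35,0.5],[0,-0.4,0],1],[[-0.3,-0.35,1.5],[0,-0.4,0],1],[[-0.3,-0.35,2.0],[0,-0.4,0],1],[[-0.3,-0.35,2.0],[0,-0.4,0],1]]'
python3 - <<'E'
from h import *
st(); need(88,65,27,45)
g=ctrl.grab_frame("side")
cv2.imwrite("pics/p19.png",cv2.resize(g["image"][110:230,240:340,::-1],None,fx=5,fy=5,interpolation=cv2.INTER_CUBIC))
E
```

```text
time_s: 16.15
tool_pos: [0.6402, 0.2045, 0.0353]
ee_rot: [-0.352, 0.936, 0.001, 0.0]
ft_force: [-0.6, 0.4, 0.7]
gripper_width: 0.0
t 16.15 jig mm [89.1 65.2] z 35.3 F [-0.6  0.4  0.7] w 0.0 toolx [-0.75 -0.66 -0.  ] tooly [-0.66  0.75  0.  ] q6 [ 0.18  0.56  1.41  0.    1.18 -2.11]
shift cm [0.1  0.06 0.83] turn [ 0.1  0.1 -0.2]
```

View pics/p19.png

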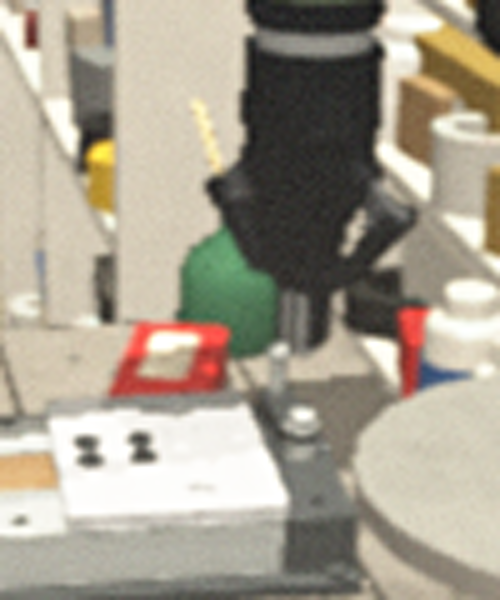

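```bash
python3 -m pendant '[[[0.05,0,0.5],[0,0,0],1],[[0.05,0,0.9],[0,0,0],1],[[0.05,0,0.9],[0,0,0],1]]'
python3 - <<'E'
from h import *
st()
P=lambda x,y,z: np.r_[JR@np.array([x,y])/1e3+JT,z/1e3]
for (x,y) in [(84,60),(81,57),(77,53),(72,49)]: need(x,y,26,45)
g=ctrl.grab_frame("side")
print((proj(g,[P(88,65,67),P(88,65,62),P(88,65,72),P(72,49,86),P(72,49,58)])-[240,110])*5)
cv2.imwrite("pics/p20.png",cv2.resize(g["image"][110:230,240:340,::-1],None,fx=5,fy=5,interpolation=cv2.INTER_CUBIC))
E
```

```text
time_s: 16.45
tool_pos: [0.6391, 0.2041, 0.0254]
ee_rot: [-0.352, 0.936, 0.001, -0.0]
ft_force: [-0.6, -0.4, -0.3]
gripper_width: 0.001
t 16.45 jig mm [88.1 64.7] z 25.4 F [-0.6 -0.4 -0.3] w 0.0 toolx [-0.75 -0.66  0.  ] tooly [-0.66  0.75  0.  ] q6 [ 0.18  0.57  1.41  0.    1.16 -2.11]
shift cm [ 0.62 -0.05 -0.06] turn [ 0.1 -0.  -0.2]
shift cm [ 1.05 -0.05 -0.06] turn [ 0.1 -0.  -0.2]
shift cm [ 1.61 -0.05 -0.06] turn [ 0.1 -0.  -0.2]
shift cm [ 2.25  0.02 -0.06] turn [ 0.1 -0.  -0.2]
[[297.73918441 361.09931214]
 [297.41959662 369.35768458]
 [298.06000718 352.80830043]
 [275.95666504 341.43256978]
 [274.38622454 388.52806303]]
```

View pics/p20.png

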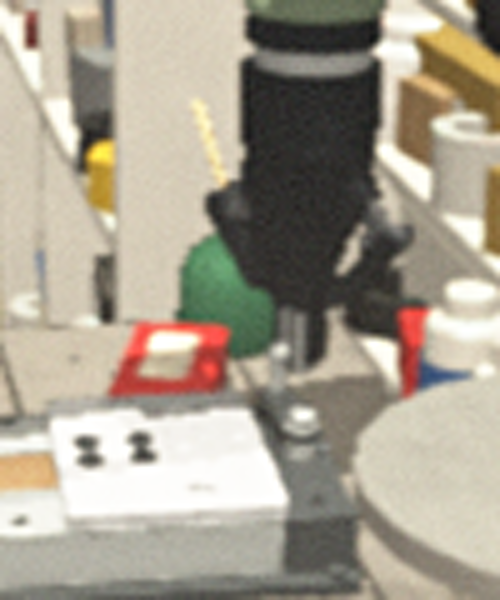

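The fist is behind the peg with its tips at about z 62–67 mm, above the strap and below the head. I'm pushing it along the latch's arc, first half.

```bash
python3 -m pendant '[[[0.3,0,-0.1],[0,0,0],1],[[0.7,0.2,-0.1],[0,0,0],1],[[1.1,0.5,-0.1],[0,0,0],1],[[1.5,0.8,-0.1],[0,0,0],1],[[2.0,1.0,-0.1],[0,0,0],1],[[2.4,1.1,-0.1],[0,0,0],1],[[2.9,1.25,-0.1],[0,0,0],1],[[3.4,1.3,-0.1],[0,0,0],1],[[3.9,1.3,-0.1],[0,0,0],1],[[3.9,1.3,-0.1],[0,0,0],1]]'
python3 - <<'E'
from h import *
st();
g=ctrl.grab_frame("side")
cv2.imwrite("pics/p21.png",cv2.resize(g["image"][110:230,240:340,::-1],None,fx=5,fy=5,interpolation=cv2.INTER_CUBIC))
E
```

```text
time_s: 17.33
tool_pos: [0.6006, 0.187, 0.0268]
ee_rot: [-0.352, 0.936, 0.0, -0.001]
ft_force: [-0.5, 0.2, -0.4]
gripper_width: 0.004
t 17.33 jig mm [50.7 45.3] z 26.8 F [-0.5  0.2 -0.4] w 0.0 toolx [-0.75 -0.66  0.  ] tooly [-0.66  0.75  0.  ] q6 [ 0.16  0.49  1.53  0.    1.12 -2.13]
```

View pics/p21.png

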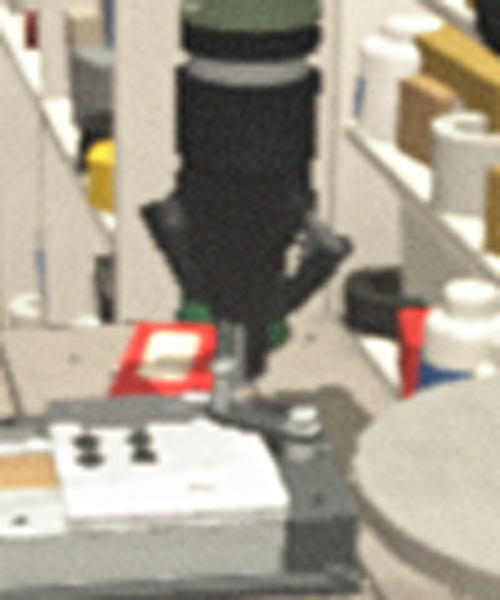

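The latch is swinging, now about half way. Continuing to the stop.

```bash
python3 -m pendant '[[[0.6,0,0],[0,0,0],1],[[1.0,-0.1,0],[0,0,0],1],[[1.4,-0.2,0],[0,0,0],1],[[1.85,-0.35,0],[0,0,0],1],[[2.3,-0.6,0],[0,0,0],1],[[2.7,-0.8,0],[0,0,0],1],[[3.1,-1.15,0],[0,0,0],1],[[3.4,-1.4,0],[0,0,0],1],[[3.6,-1.65,0],[0,0,0],1],[[3.6,-1.65,0],[0,0,0],1]]'
python3 - <<'E'
from h import *
st();
g=ctrl.grab_frame("side")
cv2.imwrite("pics/p22.png",cv2.resize(g["image"][110:230,240:340,::-1],None,fx=5,fy=5,interpolation=cv2.INTER_CUBIC))
E
```

```text
time_s: 18.22
tool_pos: [0.5851, 0.1508, 0.0269]
ee_rot: [-0.352, 0.936, 0.001, -0.0]
ft_force: [1.6, 2.5, -0.9]
gripper_width: -0.003
t 18.22 jig mm [37.5  8.2] z 26.9 F [ 1.6  2.5 -0.9] w -0.0 toolx [-0.75 -0.66 -0.  ] tooly [-0.66  0.75  0.  ] q6 [ 0.11  0.45  1.6   0.    1.1  -2.18]
```

View pics/p22.png

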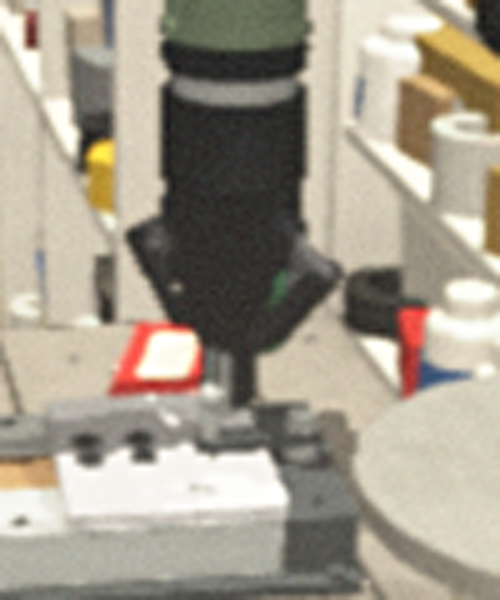

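```bash
python3 -m pendant '[[[0.1,-0.1,0],[0,0,0],1],[[0.2,-0.2,0],[0,0,0],1],[[0.2,-0.2,0],[0,0,0],1]]'
python3 - <<'E'
from h import *
st()
E
python3 -m pendant '[[[-0.8,0.8,0],[0,0,0],1],[[-1.6,1.6,0],[0,0,0],1],[[-1.6,1.6,-2],[0,0,0],1],[[-1.6,1.6,-5],[0,0,0],1],[[-1.6,3,-8],[0,0,5],1],[[-2,6,-11],[0,0,10],1],[[-3,9,-12],[0,0,15],1],[[-3,13,-12],[0,0,15],1],[[-3,17,-12],[0,0,15],1],[[-3,21,-12],[0,0,15],1],[[-3,25,-12],[0,0,15],1],[[-3,25,-12],[0,0,15],1]]'
python3 - <<'E'
from h import *
st()
g=ctrl.grab_frame("top"); np.savez("t4.npz",**g)
cv2.imwrite("pics/t4.png",cv2.resize(g["image"][155:255,200:305,::-1],None,fx=5.5,fy=5.5,interpolation=cv2.INTER_CUBIC))
g=ctrl.grab_frame("side")
cv2.imwrite("pics/s4.png",cv2.resize(g["image"][165:260,220:330,::-1],None,fx=6,fy=6,interpolation=cv2.INTER_CUBIC))
E
```

```text
time_s: 18.52
tool_pos: [0.5855, 0.1503, 0.027]
ee_rot: [-0.352, 0.936, 0.002, 0.001]
ft_force: [1.6, 7.2, -1.0]
gripper_width: -0.0
t 18.52 jig mm [37.8  7.7] z 27.0 F [ 1.6  7.2 -1. ] w -0.0 toolx [-0.75 -0.66 -0.  ] tooly [-0.66  0.75  0.  ] q6 [ 0.11  0.45  1.6   0.    1.1  -2.19]
time_s: 19.52
tool_pos: [0.4377, 0.3626, 0.1478]
ee_rot: [-0.23, 0.973, 0.003, -0.001]
ft_force: [0.3, -0.8, 0.1]
gripper_width: 0.001
t 19.52 jig mm [-122.8  210.5] z 147.8 F [ 0.3 -0.8  0.1] w 0.0 toolx [-0.89 -0.45 -0.  ] tooly [-0.45  0.89  0.01] q6 [ 0.54  0.23  1.61  0.01  1.3  -1.5 ]
```

View pics/t4.png

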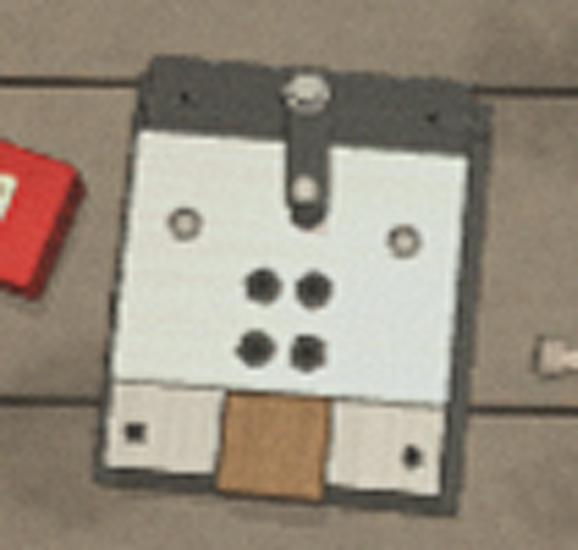

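View pics/s4.png

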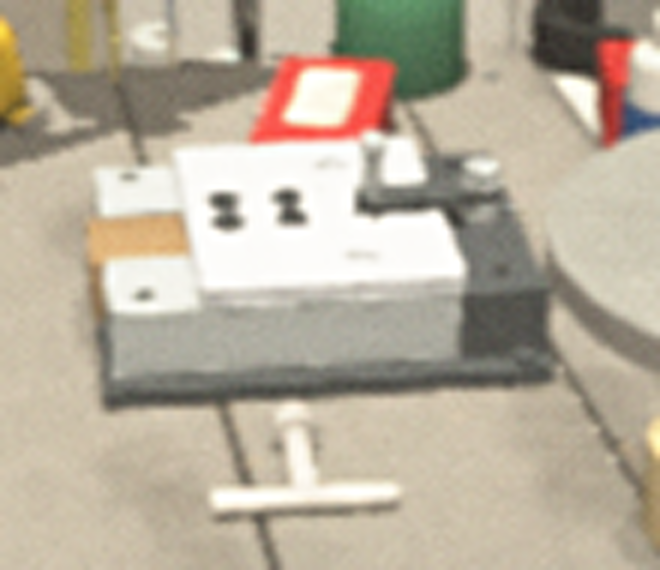

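Run:
```python
from h import *
f=dict(np.load("t4.npz"))
p=(ray(f,z2p([[305,189]]),.086)[0,:2]-JT)@JR*1e3
print("peg",p,"angle",np.arctan2(75-p[0],p[1]+0.5))
plate("t4.npz",[[139,130],[467,155],[443,405],[112,382]],[[185,223],[403,241]],0.)
a=dict(np.load("top0.npz"))["image"];b=f["image"]
d=cv2.absdiff(cv2.GaussianBlur(a,(5,5),0),cv2.GaussianBlur(b,(5,5),0)).max(2)
for n,(x,y,w,h) in dict(key=(298,200,30,40),case=(160,165,56,48),file=(335,262,110,32),jar=(325,142,32,36),tape=(125,240,40,40)).items(): print(n,d[y:y+h,x:x+w].max())
st(); ctrl.hand_in()
```

```text
peg [26.01948828 -5.8673368 ] angle 1.6799419114424279
plate jig [0.6 0.1] yaw 0.05 res [[0.7, -0.3], [0.8, -0.5], [-0.3, 1.4], [-1.8, -0.4], [0.5, -0.6], [0.1, 0.3]] holes [[16.1, 47.5], [15.7, -47.6]]
key 16
case 16
file 15
jar 16
tape 152
t 19.62 jig mm [-118.3  207. ] z 147.8 F [-0.2  0.9  0.8] w -0.0 toolx [-0.9  -0.45 -0.  ] tooly [-0.45  0.9   0.  ] q6 [ 0.53  0.23  1.61  0.    1.3  -1.5 ]
the job is handed in; nothing more can be done
```

The plate is seated over both pins and the latch is turned over it to its stop. I handed the job in at 19.6 s; no verdict was reported.

**What I did:**
- I squared the plate by pushing its front edge with the open fingers.
- I pushed its left edge with the shut fingers until they stopped at the rail flank.
- I pushed the front edge forward again until the plate dropped over the pins.
- I pushed the peg round with the shut fingers until the force rose to about 7 N, then moved the arm clear.

**Last checks:**
- **Plate:** the holes measure (16.1, 47.5) and (15.7, -47.6) mm in the jig, against pins at (15, ±48). Yaw is about 0.05°, and both pins show in the holes. I judged flatness by eye from the side view.
- **Latch:** about 1.68 rad.
- **Bystanders:** the top view shows no change at the chuck key, bit case, file or jar. The tape measure's patch did differ (152 against about 16 for the others). I think that is the arm or its shadow, because the arm was parked on that side and never went near the tape measure. I did not check it further.

**Disagreement in the data:** the reported TCP height was about 40 mm lower than where the fingertips really were, going by the pictures and the first contact. My first push attempt therefore passed over the plate without touching it. After that I set heights from the side view and contact forces.

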